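# Fetch the buoyancy light from under the chart shelf with the reacher

### The arm

A 6-joint arm with a two-finger parallel gripper is mounted at the origin on the work surface. World frame = base frame: x ahead of the robot, y to its left, z up, the work surface at z = 0. Lengths are in m, angles in rad, forces in N, time in s.
With the tool pointing down it reaches from about 0.3 to 0.875 m from the base axis. Payload 4.2 kg.
Tool frame: the origin (TCP) lies midway between the tips of the shut fingers; the grasp point (between the pads) lies behind it (bot.grip_depth is the z of the grasp point in the tool frame, in m); z points along the fingers, y is the line along which they close (so a half turn about z gives the same grasp; the last joint's range is limited). The gripper opens to 85 mm and grips with 20 to 120 N. Pads are 22 mm wide; open, the fingers measure 114 mm over their backs; the gripper's body (76 mm by 85 mm) begins 54 mm behind the grasp point. The pads swing forward as they close: fully open they stand 13 mm farther back than shut.
Start: joints at [1.115, 0.32, 1.565, -0, 1.257, -0.02], TCP at [0.243, 0.521, 0.231] pointing down, gripper open.
Joint ranges: [-3.11, 3.11], [-0.84, 2.01], [0.21, 2.61], [-1.34, 4.49], [0.05, 2.63], [-2.56, 2.56]. Speed limits (rad/s): [2.57, 2.57, 3.14, 3.14, 3.14, 3.14].

### API

Orientations are given as a unit quaternion [x, y, z, w].
In Python, from workcell import bot gives the robot as it stands.
- The arm moves only by the tool drive_tool, never from a script. Its argument "deltas" is a list of rows, each an object with "linear": the shift along the tool's x, y, z in cm, a list of three; "turn": the turn about the tool's z in rad; "grip": the finger opening in cm, from 0 to 8.54. In form: [{"linear": [tx, ty, tz], "turn": turn, "grip": grip}, ...]. A call has 1 to 12 rows; each row shifts and turns the commanded pose from where the row before left it, along the tool's axes as they then stand; what a row does not reach is not made up. A row lasts 1/10 s, in which the tool goes at most 50 mm and 8.59 degrees, less where a joint would pass 70% of its speed; a pose out of reach is approached as far as the arm can. A call with a gripper value outside its range is refused whole. The fingers move at their own pace and stop on an object; the grip force is fixed at half the most. Time passes only in rows, so rows that do not move let the fingers close. It gives the time, the measured TCP pose, the force, the opening and the grip force at its end, in the units of the state.
- bot.get_obs(): the state, without advancing time (a new reading comes with each control period).
- bot.capture(name): name is "scene" or "side" or "wrist"; returns the picture (420x560x3 uint8, blue, green, red); there is no depth.
- bot.calibration(name): a dict with "fx", "fy", "cx", "cy" (pixels), "rvec" (rotation vector, rad) and "tvec" (3), from world to camera coordinates, as OpenCV has them. Camera axes: x right, y down, z forward; pixel columns grow to the right and rows downward; lengths in m; the calibration is good to about 2 mm. A picture is of the moment at which its call begins: read the wrist's pose just before it. calibration takes no time and is no camera call; for the wrist camera it gives the pose at the moment of the call.
- bot.finish_job(): hands the job in; it is judged then, once.
The state is a dict: "time_s": time; "joint_positions": joint angles; "qd": joint speeds; "joint_torque": joint torques, N m; "position": TCP position; "eef_rot": TCP orientation; "wrist_force": force on the tool from outside, world axes, zero at the start; "wrist_torque": the same for the moment, N m; "opening": opening from 0.0 (shut) to 1.0 (fully open); "gripper_force": force on a finger pad.
Only numpy, scipy, OpenCV 4.12 (cv2) and the standard library are available. Lean on these libraries where they do the work, as an engineer would, in place of code of your own. Each camera call takes 0.05 s, during which the arm holds its last target. There are 200 camera calls.

### The job

The orange buoyancy light has slid deep under the low clear chart shelf. Without touching the light by hand, take the reacher by its grip, squeeze its red trigger so that the jaws close gently on the light under the shelf, draw it out, and set it down upright in the white ceramic dish before you let it go. Then stand the reacher back on the bench on its foot and let go of it; keep the light from tipping over and leave the yellow GPS unit and the blue mug where they are.

Things in the scene. Friction and masses are not known exactly. Their poses are not given: they have to be found in the camera images.
- reacher: Short pick-up reacher, 170 mm long, 0.2 to 0.3 kg, standing on a flat black foot (x -40 to 36 mm, 46 mm wide). Origin at the centre of its grip, 34 mm above the foot's underside; +x towards the jaws, y across the grip, z up. The grip (x -22 to 22 mm, z -29 to +16 mm) is squeezed across y between the grey side, flat face at y = -20 mm, and the red trigger plate opposite.
- trigger_face (a point): Centre of the red trigger's flat outer face, at x = 0, y = +32 mm of the reacher when free (grip 52 mm wide), y = +14 mm fully squeezed (34 mm wide). Held 48 to 50 mm wide, the reacher is carried with open jaws; the jaws hold the light at about 40 mm. As the grip narrows, the reacher shifts in the hand by half the trigger's travel. Axes as the reacher's.
- trigger (a joint): Travel of the sprung trigger in m: 0 free (jaws open), about 0.012 when the jaws meet the light, 0.018 at its stop. 15 N starts it, 22 N takes it to 0.012, 26 N to the stop. A stronger squeeze passes on to the light, about 0.4 N at each jaw per extra newton: 40 to 60 N in all holds it well, over 110 N is too much. It springs back when let go.
- jaw_centre (a point): Midway between the two rubber jaw pads, at x = 105, y = 0, z = -8 mm of the reacher (axes alike): here the light's axis sits when gripped. Pads 24 mm tall, shallow V; jaw tips end at x = 130 mm. Free, the jaws are 74 mm apart at the tips and about 100 mm wide over all.
- jaw_left: Jaw on the +y side of the reacher; origin at its hinge (x = 55, y = 14, z = -8 mm of the reacher). Turns with the trigger.
- jaw_right: Jaw on the -y side, the mirror image (hinge at y = -14 mm).
- light: Orange buoyancy light standing upright: a cylinder 44 mm across and 48 mm tall with a clear dome, 60 mm tall in all, about 90 g. Origin at its centre, 30 mm above its base; z up. It stands under the shelf, 60 to 80 mm behind the front edge.
- shelf: Fixed low shelf. Origin on the bench under the middle of its front edge; +x into the gap, y along the edge, z up. Clear deck 130 mm deep, 240 mm wide, underside 85 mm up, 6 mm thick, on 12 mm posts at x = 20 and 118 mm, y = +-112 mm. Open at front and sides; a 22 mm high strip closes the back.
- cap_edge (a point): Middle of the front edge of the wooden cap over the shelf's front: x = -20 mm, height 191 mm in the shelf's frame, axes alike; the cap is 250 mm wide, 10 mm thick. It tops a pegboard (x 0 to 12 mm) that stands on the deck's front edge, up to 186 mm. A hand holding the reacher must lean back from it, 25 to 45 degrees from vertical.
- dish: White ceramic dish, loose, about 0.45 kg; origin at the centre of its underside. 132 mm across and 11 mm high at the rim; flat inner floor 6 mm above the bench, about 106 mm across.
- gps: Yellow handheld GPS unit on the bench, 150 x 66 x 34 mm; origin at the centre of its underside, x along its length. Leave alone.
- mug: Blue ceramic mug, 80 mm wide, 90 mm tall; origin at the centre of its underside. Leave alone.

How it is judged:
On the way, in this order (a step that is already met when the one before it is completed fails the run):
1. the jaws, closed by the trigger, grip the light from both sides while it is under the shelf (contact force between each of jaw_left, jaw_right and light above 1 N and value of joint trigger above 0.006 m and x of light in the frame of shelf above 0.035 m), for 0.2 s.
2. the light, gripped in the jaws, is out in front of the shelf and off the bench (contact force between each of jaw_left, jaw_right and light above 0.5 N and x of light in the frame of shelf below -0.015 m and height (world z) of light above 0.04 m), for 0.2 s.
3. the light stands on the floor of the dish while still gripped in the jaws (set down, not dropped) (contact force between each of jaw_left, jaw_right and light above 0.5 N and contact force between light and dish above 0.2 N and horizontal distance between light and dish below 0.04 m and height (world z) of light below 0.041 m), for 0.1 s.
At the end, for the whole second after the job is handed in: The light stands upright (within 6 degrees) and at rest on the floor of the dish, its axis within 40 mm of the dish's centre, touched by nothing else; the reacher stands on its foot on the bench, upright within 6 degrees and at rest, its trigger free (within 3 mm), clear of the light and the dish (horizontal distance between light and dish below 0.04 m and height (world z) of light between 0.032 and 0.039 m and angle between each of light, reacher's own z axis and vertical below 0.1 rad and linear speed of each of light, reacher below 0.02 m/s and contact force between reacher and light below 0.1 N and contact force between reacher and dish below 0.1 N and height (world z) of reacher between 0.03 and 0.037 m and value of joint trigger below 0.003 m).
It fails at once if the robot touches the light itself, with its fingers or arm (contact force between any of the arm, the fingers and light above 0.5 N).
It fails at once if a jaw squeezes the light with more than 40 N (contact force between any of jaw_left, jaw_right and light above 40 N).
It fails at once if the light tips over (more than 35 degrees) (angle between light's own z axis and vertical above 0.6 rad).
It fails at once if the GPS unit is moved by more than 20 mm (distance of gps from where it was at the start of the episode above 0.02 m).
It fails at once if the mug is moved by more than 20 mm (distance of mug from where it was at the start of the episode above 0.02 m).
It also fails if it takes over 72 s, if anything falls off the work surface, if the arm or the gripper's body presses on something with over 40 N, if the wrist force passes 120 N, or if a joint passes its speed limit or range.

## Working session

There is one attempt and no reset: what is moved stays moved. The work goes in short steps, Python scripts to look and compute and a tool call to move; the robot and the scene stay as the last step left them, time stands still between calls to the robot, and variables do not carry over. Pictures are saved under pics/ and viewed, at most 10 in all, crops included, and the job is handed in when it is done.

Besides the shell and the picture viewer there is one more tool, called after "Emit:" as name([rows], argument=value, ...), one row to a line, values as JSON. drive_tool: Moves the arm, as the interface text tells. Its arguments: {"type":"object","properties":{"deltas":{"type":"array","items":{"type":"object","properties":{"linear":{"type":"array","items":{"type":"number"}},"turn":{"type":"number"},"grip":{"type":"number"}}}}},"required":["deltas"]}

```bash
ls; mkdir -p pics
python3 - <<'E'
from workcell import bot
import cv2,json
print(bot.get_obs(), bot.grip_depth)
for n in ["scene","side"]:
    cv2.imwrite(f"pics/{n}0.png",bot.capture(n)); print(n,bot.calibration(n))
E
```

```text
pics
{'time_s': 0.0, 'joint_positions': array([ 1.11498377e+00,  3.20287224e-01,  1.56568163e+00, -2.99444094e-07,
        1.25737579e+00, -2.00246354e-02]), 'qd': array([ 0.00079233,  0.00270532,  0.00190074,  0.00055039,  0.00103467,
       -0.0001402 ]), 'joint_torque': array([ 4.03538652e-04, -4.15519917e+01, -2.34164572e+01,  6.67498875e-05,
        8.22332629e-03,  6.21293523e-07]), 'position': array([0.24252599, 0.52082921, 0.23048392]), 'eef_rot': array([ 2.16173735e-01,  9.76354520e-01, -8.51353026e-04, -2.06316616e-04]), 'wrist_force': array([ 0.3007067 , -0.40832714,  0.37177997]), 'wrist_torque': array([ 0.03812047, -0.03596739,  0.01442492]), 'gripper_force': 0.0, 'opening': 1.0009722890103974} -0.0187
scene {'fx': 463.7909610652571, 'fy': 463.7909610652571, 'cx': 281.71813929413304, 'cy': 215.86173254026767, 'rvec': array([ 1.19680626,  2.14535071, -1.14167735]), 'tvec': array([ 0.30241577, -0.18788164,  1.75651058])}
side {'fx': 420.9408939199752, 'fy': 420.9408939199752, 'cx': 269.759886968834, 'cy': 208.40938536726475, 'rvec': array([ 2.09753184, -0.58276647,  0.31306957]), 'tvec': array([-0.50227782,  0.26023839,  1.12613027])}
```

View pics/scene0.png

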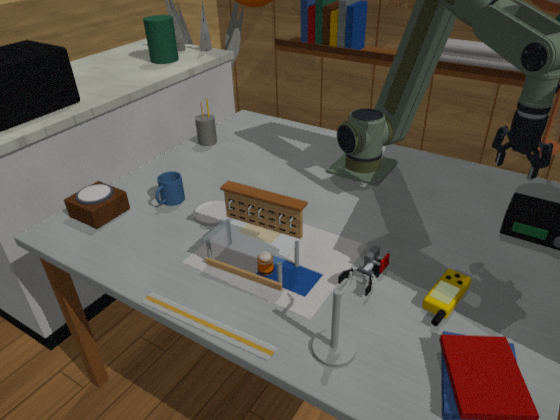

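View pics/side0.png

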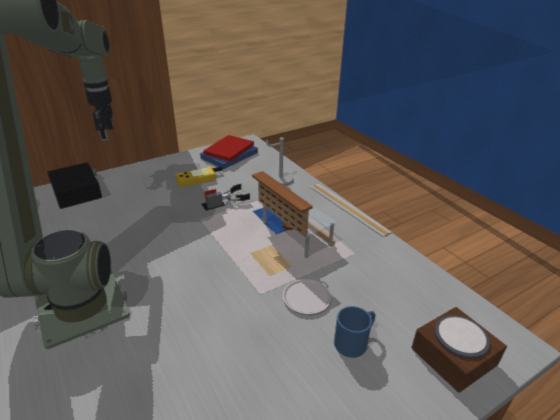

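The scene view shows the shelf front facing the robot (pegboard about 262,210), the light at (265,262), the reacher at (368,270), the dish at (213,212), the mug at (171,188) and the GPS at (448,293). The side view shows the same layout, with the dish at (307,296) and the reacher at (222,198). Next I'll enlarge both.

Run:
```python
import cv2
a=cv2.imread('pics/scene0.png')[175:305,180:400]; cv2.imwrite('pics/sc.png',cv2.resize(a,None,fx=3.6,fy=3.6,interpolation=cv2.INTER_CUBIC))
a=cv2.imread('pics/side0.png')[165:325,190:370]; cv2.imwrite('pics/si.png',cv2.resize(a,None,fx=3.7,fy=3.7,interpolation=cv2.INTER_CUBIC))
```

```text
(no output)
```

View pics/sc.png

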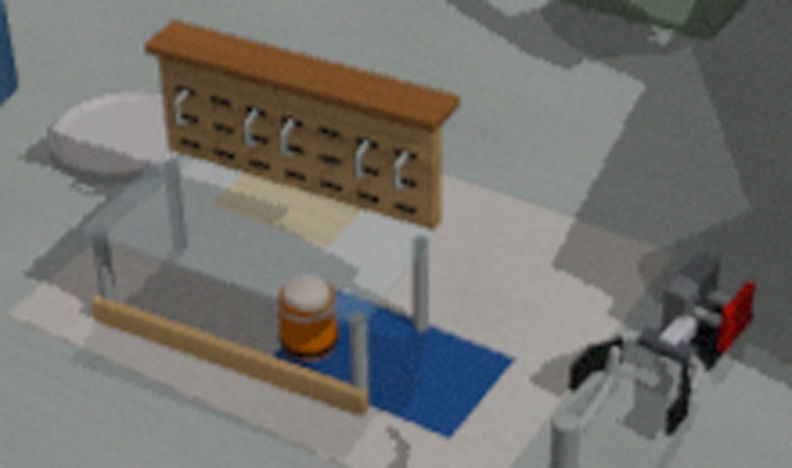

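View pics/si.png

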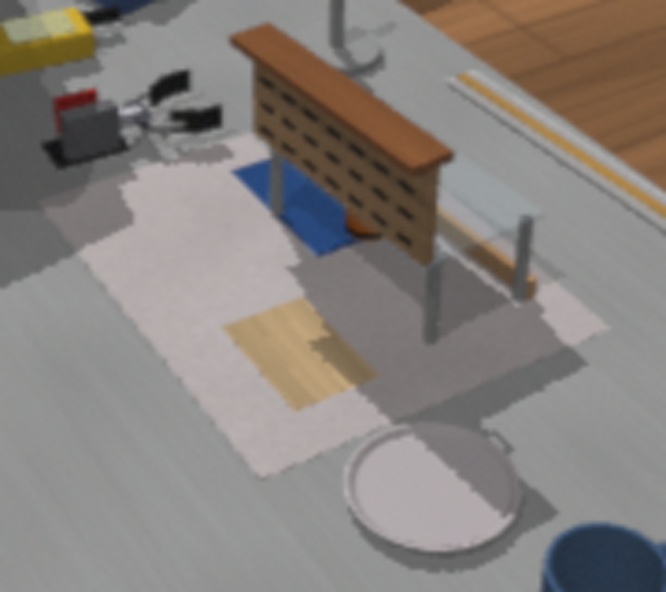

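Scene crop: the cap's front edge runs (172,22)-(458,98), front posts meet the bench at (178,248) and (421,330), and the light's centre is about (308,325). Side crop: the cap front edge runs (414,163)-(232,40), front posts are at (431,340) and (277,213), and the dish is centred near (433,487).

```bash
cat > h.py <<'E'
import numpy as np,cv2
from scipy.spatial.transform import Rotation as R
from workcell import bot
def K(c): return np.array([[c['fx'],0,c['cx']],[0,c['fy'],c['cy']],[0,0,1]])
def proj(c,p): return cv2.projectPoints(np.array(p,float).reshape(-1,3),c['rvec'],c['tvec'],K(c),None)[0].reshape(-1,2)
def ray(c,uv):
    Rm=cv2.Rodrigues(c['rvec'])[0]; o=-Rm.T@c['tvec']
    d=Rm.T@np.linalg.solve(K(c),[*uv,1]); return o,d/np.linalg.norm(d)
def atz(c,uv,z): o,d=ray(c,uv); return o+d*(z-o[2])/d[2]
def tri(*cu):
    A=np.zeros((3,3));b=np.zeros(3);L=[ray(*x) for x in cu]
    for o,d in L: M=np.eye(3)-np.outer(d,d);A+=M;b+=M@o
    p=np.linalg.solve(A,b); return p,[np.linalg.norm(np.cross(p-o,d)) for o,d in L]
E
python3 - <<'E'
from h import *
np.set_printoptions(precision=4,suppress=True)
S=bot.calibration('scene');D=bot.calibration('side')
s=lambda u,v:(180+u/3.6,175+v/3.6); d=lambda u,v:(190+u/3.7,165+v/3.7)
for n,a,b in [('capA',(172,22),(414,163)),('capB',(458,98),(232,40)),('capA far',(147,47),(452,155)),('postF-',(178,248),(431,340)),('postF+',(421,330),(277,213)),('postB-',(107,295),(522,297)),('trig',(737,318),(76,99)),('jawtipL?',(580,380),(185,80)),('jawtip',(680,425),(220,118)),('dish',(120,137),(433,485))]:
    print(n,*tri((S,s(*a)),(D,d(*b))), atz(S,s(*a),0), atz(D,d(*b),0))
print('light',atz(S,s(308,325),.024),atz(S,s(308,278),.06))
print('postB+',atz(S,s(360,405),0))
for n,a in [('a',(43,147)),('b',(76,165)),('c',(127,150)),('d',(100,130))]: print('foot',n,atz(D,d(*a),0.0))
print('mug',atz(D,(352,345),0),atz(S,(171,201),0),'gps',atz(S,(448,293),.02))
E
```

```text
capA [ 0.5976 -0.1537  0.1933] [np.float64(2.7346857778406256e-05), np.float64(2.734685777824918e-05)] [ 0.3442 -0.3725  0.    ] [0.7693 0.0793 0.    ]
capB [0.5754 0.0893 0.1888] [np.float64(0.0016161520754002583), np.float64(0.001616152075400119)] [ 0.3206 -0.0532  0.    ] [0.7362 0.3827 0.    ]
capA far [ 0.6322 -0.1529  0.1885] [np.float64(0.0010449202635568282), np.float64(0.0010449202635566537)] [ 0.3954 -0.3638  0.    ] [0.8092 0.0717 0.    ]
postF- [ 0.6327 -0.1425 -0.0029] [np.float64(0.0001902405773647786), np.float64(0.0001902405773648822)] [ 0.6354 -0.1399  0.    ] [ 0.6307 -0.1454  0.    ]
postF+ [ 0.6161  0.0825 -0.0049] [np.float64(0.00040263371183858884), np.float64(0.00040263371183848324)] [ 0.6206  0.0856 -0.    ] [0.6129 0.0762 0.    ]
postB- [ 0.722  -0.1456  0.0085] [np.float64(0.0022568382337317477), np.float64(0.0022568382337316045)] [ 0.7129 -0.1515  0.    ] [ 0.7308 -0.1392  0.    ]
trig [0.5177 0.3017 0.0335] [np.float64(0.0030243022321974474), np.float64(0.003024302232197214)] [0.4829 0.2886 0.    ] [0.5373 0.3573 0.    ]
jawtipL? [0.6279 0.2436 0.0423] [np.float64(0.021034293930718522), np.float64(0.02103429393071857)] [0.6084 0.2159 0.    ] [0.6518 0.3332 0.    ]
jawtip [ 0.6401  0.2844 -0.0023] [np.float64(0.026689871918917637), np.float64(0.026689871918917602)] [0.6141 0.2984 0.    ] [0.6472 0.2483 0.    ]
dish [ 0.5349 -0.2834  0.0025] [np.float64(8.978340681803266e-05), np.float64(8.978340681801446e-05)] [ 0.5323 -0.286   0.    ] [ 0.5364 -0.2814  0.    ]
light [0.6832 0.0236 0.024 ] [0.6725 0.0183 0.06  ]
postB+ [0.7151 0.09   0.    ]
foot a [0.4717 0.291  0.    ]
foot b [0.4864 0.2451 0.    ]
foot c [0.5404 0.2436 0.    ]
foot d [0.5332 0.2904 0.    ]
mug [ 0.5355 -0.4709  0.    ] [ 0.549  -0.4586  0.    ] gps [0.532  0.4746 0.02  ]
```

Run:
```python
from h import *
np.set_printoptions(precision=4,suppress=True)
S=bot.calibration('scene');D=bot.calibration('side');W=bot.calibration('wrist')
s=lambda u,v:(180+u/3.6,175+v/3.6); d=lambda u,v:(190+u/3.7,165+v/3.7)
print(tri((S,s(677,425)),(D,d(186,78))),tri((S,s(578,380)),(D,d(219,116))))
from scipy.optimize import least_squares
# trigger + two tips
P=[((.0,.032,0),s(737,318),d(76,99)),((.130,.042,-.008),s(678,415),d(187,82)),((.130,-.042,-.008),s(578,375),d(219,117))]
P2=[((-.04,-.023,-.034),None,d(76,165)),((.036,-.023,-.034),None,d(127,150)),((-.04,.023,-.034),None,d(43,147))]
def T(p,q): x,y,a=p; c,n=np.cos(a),np.sin(a); return [x+c*q[0]-n*q[1],y+n*q[0]+c*q[1],.034+q[2]]
def f(p):
    r=[]
    for q,a,b in P+P2:
        if a: r+=list(proj(S,T(p,q))[0]-a)
        if b: r+=list(proj(D,T(p,q))[0]-b)
    return np.array(r)
o=least_squares(f,[.5,.27,0],loss='soft_l1');print(o.x,f(o.x).reshape(-1,2))
Rm=cv2.Rodrigues(W['rvec'])[0]; print('wristcam',-Rm.T@W['tvec'],Rm[2],W['fx'])
```

```text
(array([0.6378, 0.3039, 0.0221]), [np.float64(0.0006673779321599021), np.float64(0.0006673779321599689)]) (array([0.6318, 0.2235, 0.0213]), [np.float64(0.0012416050389162526), np.float64(0.0012416050389160754)])
[ 0.5079  0.268  -0.0466] [[ 1.5247 -2.6992]
 [-1.1724  1.1416]
 [-0.6876  2.2331]
 [-0.0174 -2.1905]
 [-2.2532  0.7028]
 [ 1.0872 -1.3596]
 [-5.1987  1.3328]
 [ 0.6408 -0.1657]
 [-0.8699 -0.0254]]
wristcam [0.1697 0.5565 0.3722] [ 0.2852 -0.1329 -0.9492] 320.70969739513436
```

Emit:
drive_tool([
  {"linear": [-4,0,0],"turn": -0.14,"grip": 8.5},
  {"linear": [-4,-1,0],"turn": -0.14,"grip": 8.5},
  {"linear": [-4,-2,0],"turn": -0.14,"grip": 8.5},
  {"linear": [-3,-3,0],"grip": 8.5},
  {"linear": [0,-4,0],"grip": 8.5},
  {"linear": [0,-4,0],"grip": 8.5},
  {"linear": [0,-4,0],"grip": 8.5},
  {"linear": [0,-3,0],"grip": 8.5},
  {"linear": [0,0,0],"grip": 8.5},
])

```text
$.deltas[3]: bad value
```

Emit:
drive_tool([
  {"linear": [-4,0,0],"turn": -0.14,"grip": 8.5},
  {"linear": [-4,-1,0],"turn": -0.14,"grip": 8.5},
  {"linear": [-4,-2,0],"turn": -0.14,"grip": 8.5},
  {"linear": [-4,-3,0],"turn": 0,"grip": 8.5},
  {"linear": [0,-4,0],"turn": 0,"grip": 8.5},
  {"linear": [0,-4,0],"turn": 0,"grip": 8.5},
  {"linear": [0,-4,0],"turn": 0,"grip": 8.5},
  {"linear": [0,-4,0],"turn": 0,"grip": 8.5},
  {"linear": [0,0,0],"turn": 0,"grip": 8.5},
])

```text
time_s: 1.0
position: [0.3867, 0.2626, 0.2311]
eef_rot: [0.01, 1.0, -0.001, -0.001]
wrist_force: [-0.4, 0.8, 0.4]
opening: 0.992
gripper_force: 0.0
```

Run:
```python
from h import *
import json
W=bot.calibration('wrist'); im=bot.capture('wrist'); cv2.imwrite('pics/w1.png',cv2.resize(im,(800,600),interpolation=cv2.INTER_CUBIC))
json.dump({k:np.array(v).tolist() for k,v in W.items()},open('w1.json','w'))
```

```text
(no output)
```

View pics/w1.png

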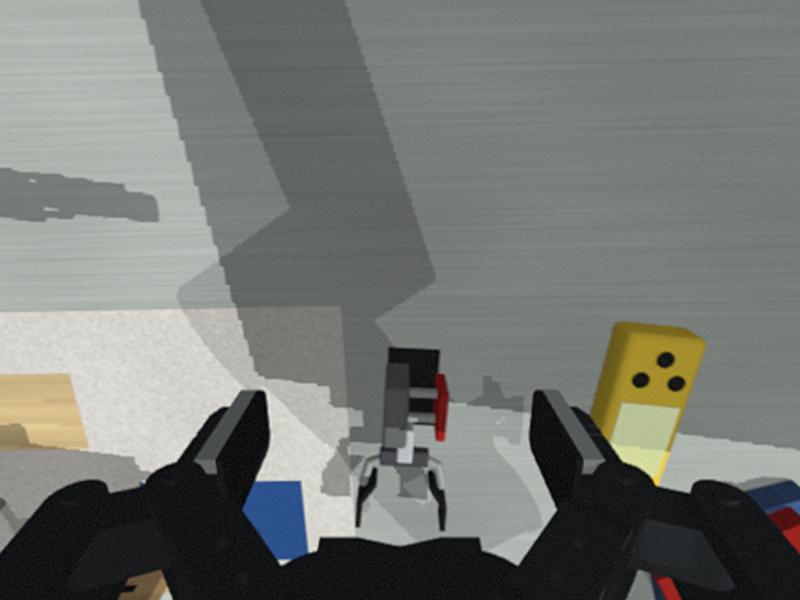

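The wrist view shows the reacher's foot rear corners at (389,347) and (440,350), jaw tips at (358,527) and (444,527), and the grey side's top outer edge at u≈386. The red trigger is at (441,407) and the GPS lies well to the right.

Run:
```python
from h import *
import json
np.set_printoptions(precision=4,suppress=True)
W={k:np.array(v) for k,v in json.load(open('w1.json')).items()}
S=bot.calibration('scene');D=bot.calibration('side')
s=lambda u,v:(180+u/3.6,175+v/3.6); d=lambda u,v:(190+u/3.7,165+v/3.7); w=lambda u,v:(u*.7,v*.7)
for n,p,z in [('footR',(389,347),.005),('footL',(440,350),.005),('tipR',(358,527),.036),('tipL',(444,527),.036),('greyback',(385,364),.05),('greyfront',(385,448),.05),('trig',(443,407),.034)]: print(n,atz(W,w(*p),z))
print('trig',tri((S,s(737,318)),(D,d(76,99)),(W,w(443,407))))
from scipy.optimize import least_squares
P=[(S,(0,.032,0),s(737,318)),(D,(0,.032,0),d(76,99)),(W,(-.04,-.023,-.031),w(389,347)),(W,(-.04,.023,-.031),w(440,350)),(W,(.13,-.039,0.002),w(358,527)),(W,(.13,.039,0.002),w(444,527)),
(S,(.130,.040,-.008),s(678,415)),(D,(.130,.040,-.008),d(187,82)),(S,(.130,-.040,-.008),s(578,375)),(D,(.130,-.040,-.008),d(219,117)),(D,(-.04,-.023,-.034),d(76,165)),(D,(-.04,.023,-.034),d(43,147))]
def T(p,q): x,y,a=p; c,n=np.cos(a),np.sin(a); return [x+c*q[0]-n*q[1],y+n*q[0]+c*q[1],.034+q[2]]
f=lambda p:np.concatenate([proj(c,T(p,q))[0]-a for c,q,a in P])
o=least_squares(f,[.5,.27,0],loss='soft_l1');print(o.x,f(o.x).reshape(-1,2))
```

```text
footR [0.4685 0.2537 0.005 ]
footL [0.4721 0.2982 0.005 ]
tipR [0.6352 0.2216 0.036 ]
tipL [0.6365 0.301  0.036 ]
greyback [0.463  0.2517 0.05  ]
greyfront [0.5397 0.2496 0.05  ]
trig [0.5114 0.2987 0.034 ]
trig (array([0.5154, 0.3003, 0.0322]), [np.float64(0.0031042766875543754), np.float64(0.004112542254726833), np.float64(0.0027997827778868307)])
[ 0.5096  0.2724 -0.0829] [[ 2.6402 -1.5742]
 [-0.946   0.4007]
 [-0.6785 -1.0828]
 [ 0.1875 -0.9657]
 [ 0.8981  0.4511]
 [-0.4693  3.5689]
 [-2.0253  2.5453]
 [ 0.9175 -2.103 ]
 [-1.6445  0.9495]
 [ 0.8607 -1.5817]
 [-5.6246  0.4636]
 [-0.8385 -0.9715]]
```

Emit:
drive_tool([
  {"linear": [0,-4,-2],"turn": 0.0,"grip": 8.5},
  {"linear": [-2,-4,-3],"turn": 0.0,"grip": 8.5},
  {"linear": [-4,-3,-3],"turn": 0,"grip": 8.5},
  {"linear": [-4,-3,-3],"turn": 0,"grip": 8.5},
  {"linear": [-4,-3,-2],"turn": 0,"grip": 8.5},
  {"linear": [-4,-3,-2],"turn": 0,"grip": 8.5},
  {"linear": [-4,-3,0],"turn": 0,"grip": 8.5},
  {"linear": [-4,-3,0],"turn": 0,"grip": 8.5},
  {"linear": [-4,-2,0],"turn": 0,"grip": 8.5},
  {"linear": [-4,0,0],"turn": 0,"grip": 8.5},
])

```text
time_s: 2.05
position: [0.7072, -0.0048, 0.367]
eef_rot: [0.009, 1.0, -0.0, 0.0]
wrist_force: [0.2, 0.5, 0.4]
opening: 0.994
gripper_force: 0.0
```

Emit:
drive_tool([
  {"linear": [-4,-2,0],"turn": 0.03,"grip": 8.5},
  {"linear": [-4,-2,0],"turn": 0.03,"grip": 8.5},
  {"linear": [-4,-1.5,0],"turn": 0.0,"grip": 8.5},
  {"linear": [-4,-1,0],"turn": 0,"grip": 8.5},
  {"linear": [-4,0,0],"turn": 0,"grip": 8.5},
  {"linear": [-4,0,0],"turn": 0,"grip": 8.5},
  {"linear": [-4,0,0],"turn": 0,"grip": 8.5},
])

```text
time_s: 2.75
position: [0.8911, -0.0739, 0.3156]
eef_rot: [0.037, 0.999, -0.001, 0.037]
wrist_force: [-0.1, 0.1, 1.1]
opening: 0.994
gripper_force: 0.0
```

Emit:
drive_tool([
  {"linear": [-4,0,0],"turn": 0,"grip": 8.5},
  {"linear": [-4,0,0],"turn": 0,"grip": 8.5},
  {"linear": [-4,0,-3],"turn": 0,"grip": 8.5},
  {"linear": [-4,0,-3],"turn": 0,"grip": 8.5},
  {"linear": [-4,0,-3],"turn": 0,"grip": 8.5},
  {"linear": [-4,0,-3],"turn": 0,"grip": 8.5},
])

```text
time_s: 3.35
position: [0.9214, -0.0759, 0.367]
eef_rot: [0.037, 0.991, -0.006, 0.125]
wrist_force: [0.1, 0.8, 0.4]
opening: 0.999
gripper_force: 0.0
```

Emit:
drive_tool([
  {"linear": [-4,0,-3],"turn": 0,"grip": 8.5},
  {"linear": [-4,0,-3],"turn": 0,"grip": 8.5},
  {"linear": [-4,0,-3],"turn": 0,"grip": 8.5},
  {"linear": [-4,0,-3],"turn": 0,"grip": 8.5},
  {"linear": [-4,0,-3],"turn": 0,"grip": 8.5},
  {"linear": [-4,0,-3],"turn": 0,"grip": 8.5},
  {"linear": [4,0,0],"turn": 0,"grip": 8.5},
  {"linear": [4,0,0],"turn": 0,"grip": 8.5},
])

```text
time_s: 4.15
position: [0.8609, -0.0702, 0.4557]
eef_rot: [0.037, 0.976, -0.01, 0.216]
wrist_force: [1.2, -0.6, 0.4]
opening: 1.0
gripper_force: 0.0
```

Emit:
drive_tool([
  {"linear": [-4,0,0],"turn": 0,"grip": 8.5},
  {"linear": [-4,0,0],"turn": 0,"grip": 8.5},
  {"linear": [-4,0,-3],"turn": 0,"grip": 8.5},
  {"linear": [-4,0,-3],"turn": 0,"grip": 8.5},
  {"linear": [-4,0,-3],"turn": 0,"grip": 8.5},
  {"linear": [-4,0,-3],"turn": 0,"grip": 8.5},
  {"linear": [-4,0,-3],"turn": 0,"grip": 8.5},
  {"linear": [-4,0,-3],"turn": 0,"grip": 8.5},
  {"linear": [4,0,0],"turn": 0,"grip": 8.5},
  {"linear": [4,0,0],"turn": 0,"grip": 8.5},
  {"linear": [4,0,0],"turn": 0,"grip": 8.5},
  {"linear": [4,0,0],"turn": 0,"grip": 8.5},
])

```text
time_s: 5.35
position: [0.7649, -0.0616, 0.5263]
eef_rot: [0.036, 0.951, -0.014, 0.307]
wrist_force: [0.5, -0.6, 1.0]
opening: 0.991
gripper_force: 0.0
```

```bash
cat >> h.py <<'E'
np.set_printoptions(precision=4,suppress=True)
def tool():
    o=bot.get_obs(); return o['position'],R.from_quat(o['eef_rot']).as_matrix(),o
def go(target,p=None):
    "cm in tool axes to bring TCP to target"
    q,M,o=tool(); return M.T@(np.array(target)-(q if p is None else p))*100
E
python3 -c "
from h import *
p,M,o=tool();print(p,M,o['time_s'],o['joint_positions'])
print('tilt',np.degrees(np.arccos(-M[2,2])))
for t in [(.45,.272,.22),(.51,.272,.06)]: print(go(t))
"
```

```text
[ 0.7649 -0.0616  0.5263] [[-0.8087  0.0766  0.5832]
 [ 0.06    0.9971 -0.0479]
 [-0.5852 -0.0037 -0.8109]] 5.35 [-0.0997  0.2923  1.0318  0.0112  1.1925 -1.5958]
tilt 35.816934787916935
[45.3937 30.9658  4.8715]
[49.9046 31.4851 21.3452]
```

Run:
```python
from h import *
S=bot.calibration('scene');D=bot.calibration('side')
print('pre',go((.4355,.284,.142)))
im=cv2.imread('pics/scene0.png')
hsv=cv2.cvtColor(im,cv2.COLOR_BGR2HSV); m=cv2.inRange(hsv,(3,150,60),(20,255,255)); m[:,:250]=0;m[:,280:]=0;m[:245]=0;m[285:]=0
n,l,st,c=cv2.connectedComponentsWithStats(m);print(st[1:],c[1:])
im2=cv2.imread('pics/side0.png');h2=cv2.cvtColor(im2,cv2.COLOR_BGR2HSV);m2=cv2.inRange(h2,(3,150,40),(16,255,255));m2[:,:275]=0;m2[:,305:]=0;m2[:218]=0;m2[240:]=0
n,l,st,c=cv2.connectedComponentsWithStats(m2);print(st[1:],c[1:])
t=np.linspace(0,2*np.pi,60)
for x,y in [(.675,.02),(.68,.022),(.685,.024)]:
    cyl=np.array([[x+.022*np.cos(a),y+.022*np.sin(a),z] for a in t for z in (0,.048)])
    for cc in (S,D):
        q=proj(cc,cyl); print((x,y),q.min(0),q.max(0))
    print('dome',proj(S,(x,y,.06)))
```

```text
pre [51.2027 32.0801 10.2933]
[[258 259  16  14 139]
 [266 274   1   1   1]] [[264.8849 267.1007]
 [266.     274.    ]]
[[284 224   6   4  15]] [[286.2 225.6]]
(0.675, 0.02) [257.6291 251.2486] [274.4373 275.1329]
(0.675, 0.02) [282.5351 210.0181] [295.9919 229.2095]
dome [[265.5603 252.9363]]
(0.68, 0.022) [257.1791 252.4766] [274.054  276.4518]
(0.68, 0.022) [283.4563 209.3103] [296.8982 228.4483]
dome [[265.1357 254.1948]]
(0.685, 0.024) [256.7259 253.713 ] [273.668  277.7797]
(0.685, 0.024) [284.373 208.606] [297.7998 227.6909]
dome [[264.708  255.4621]]
```

Emit:
drive_tool([
  {"linear": [3.8,2.4,0.8],"turn": 0,"grip": 8.5},
  {"linear": [3.8,2.4,0.8],"turn": 0,"grip": 8.5},
  {"linear": [3.8,2.4,0.8],"turn": 0,"grip": 8.5},
  {"linear": [3.8,2.4,0.8],"turn": 0,"grip": 8.5},
  {"linear": [3.8,2.4,0.8],"turn": 0,"grip": 8.5},
  {"linear": [3.8,2.4,0.8],"turn": 0,"grip": 8.5},
  {"linear": [3.8,2.4,0.8],"turn": 0,"grip": 8.5},
  {"linear": [3.8,2.4,0.8],"turn": 0,"grip": 8.5},
  {"linear": [3.8,2.4,0.8],"turn": 0,"grip": 8.5},
  {"linear": [3.8,2.4,0.8],"turn": 0,"grip": 8.5},
  {"linear": [3.8,2.4,0.8],"turn": 0,"grip": 8.5},
  {"linear": [3.8,2.4,0.8],"turn": 0,"grip": 8.5},
])

```text
time_s: 6.55
position: [0.4747, 0.2496, 0.1815]
eef_rot: [0.036, 0.951, -0.011, 0.307]
wrist_force: [0.4, 0.8, -0.7]
opening: 0.995
gripper_force: 0.0
```

```bash
python3 -c "
from h import *
p,M,o=tool();print(p,M,o['joint_positions'])
print(go((.4355,.284,.142)),go((.523,.277,.020)))
"
```

```text
[0.4747 0.2496 0.1815] [[-0.8088  0.0762  0.5831]
 [ 0.0622  0.9971 -0.0441]
 [-0.5848  0.0006 -0.8112]] [ 0.7099  0.1468  2.1177 -0.8554  0.5797 -0.1218]
[5.6995 3.1302 0.7685] [ 5.7137  3.092  15.7981]
```

Emit:
drive_tool([
  {"linear": [3,1.6,0.8],"turn": 0,"grip": 8.5},
  {"linear": [2.7,1.5,2],"turn": 0,"grip": 8.5},
  {"linear": [0,0,3],"turn": 0,"grip": 8.5},
  {"linear": [0,0,0],"turn": 0,"grip": 8.5},
  {"linear": [0,0,0],"turn": 0,"grip": 8.5},
])

```text
time_s: 7.05
position: [0.4657, 0.28, 0.101]
eef_rot: [0.036, 0.951, -0.013, 0.306]
wrist_force: [1.0, -0.8, 0.7]
opening: 0.99
gripper_force: 0.0
```

```bash
python3 -c "
from h import *
W=bot.calibration('wrist');im=bot.capture('wrist')
c,s=np.cos(-.08),np.sin(-.08)
for q in [(-.022,-.02,.016),(.022,-.02,.016),(0,.032,0),(.13,.037,-.008),(.13,-.037,-.008),(-.04,-.023,-.029),(-.04,.023,-.029)]:
    P=(.510+c*q[0]-s*q[1],.272+s*q[0]+c*q[1],.034+q[2]); u=proj(W,P)[0]; cv2.drawMarker(im,tuple(int(round(v)) for v in u),(0,255,0),0,8,1)
cv2.imwrite('pics/w2.png',cv2.resize(im,(800,600),interpolation=cv2.INTER_CUBIC))
p,M,o=tool();print(p,go((.523,.277,.020)))
"
```

```text
[0.4658 0.2801 0.1016] [0.1125 0.1437 9.9679]
```

View pics/w2.png

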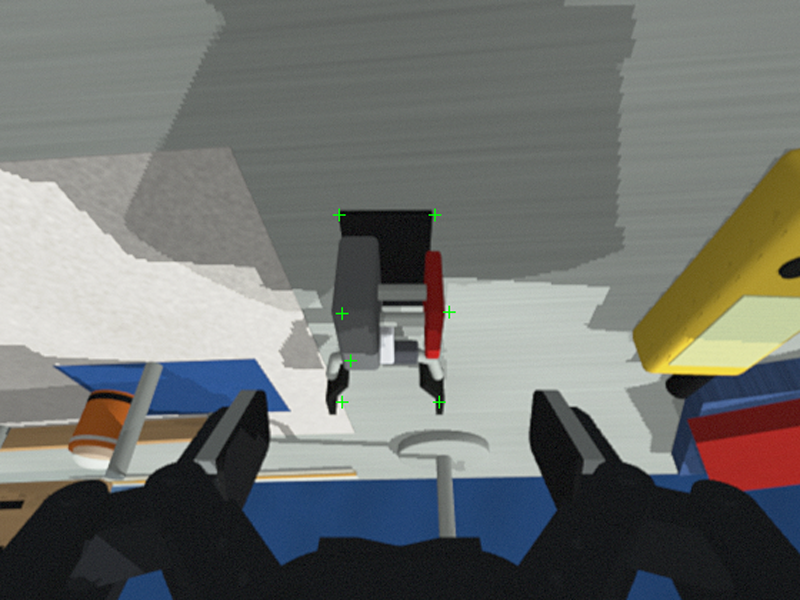

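Emit:
drive_tool([
  {"linear": [0.1,0,3],"turn": 0.01,"grip": 8.5},
  {"linear": [0,0,3],"turn": 0,"grip": 8.5},
  {"linear": [0,0,2.5],"turn": 0,"grip": 8.5},
  {"linear": [0,0,1.4],"turn": 0,"grip": 8.5},
  {"linear": [0,0,0],"turn": 0,"grip": 6.5},
  {"linear": [0,0,0],"turn": 0,"grip": 5.6},
  {"linear": [0,0,0],"turn": 0,"grip": 5.2},
  {"linear": [0,0,0],"turn": 0,"grip": 4.9},
  {"linear": [0,0,0],"turn": 0,"grip": 4.9},
  {"linear": [0,0,0],"turn": 0,"grip": 4.9},
])

```text
time_s: 8.1
position: [0.5238, 0.2815, 0.0364]
eef_rot: [0.044, 0.955, -0.02, 0.294]
wrist_force: [-3.5, -4.7, 8.0]
opening: 0.581
gripper_force: 19.0
```

```bash
python3 -c "
from h import *
p,M,o=tool();print(p,M,o['opening']*8.54,o['gripper_force'])
print(go((.523,.2755,.020)))
"
```

```text
[0.5238 0.2815 0.0364] [[-0.8239  0.0948  0.5588]
 [ 0.0718  0.9954 -0.063 ]
 [-0.5622 -0.0118 -0.8269]] 4.961103608890816 18.952197432518005
[ 0.9465 -0.5846  1.3434]
```

```bash
python3 -c "
from h import *
p,M,o=tool();print(o['joint_positions'],o['wrist_force'],o['wrist_torque'],o['joint_torque'])
W=bot.calibration('wrist');im=bot.capture('wrist')
cv2.imwrite('pics/w3.png',cv2.resize(im,(800,600),interpolation=cv2.INTER_CUBIC))
"
```

```text
[ 0.6918  0.4639  2.1344 -1.3437  0.4286  0.4396] [-3.5143 -4.7141  7.9603] [-0.7428  0.0978 -0.4593] [  1.4275 -34.9917 -14.4466  -0.9183  -0.6132   0.0456]
```

View pics/w3.png

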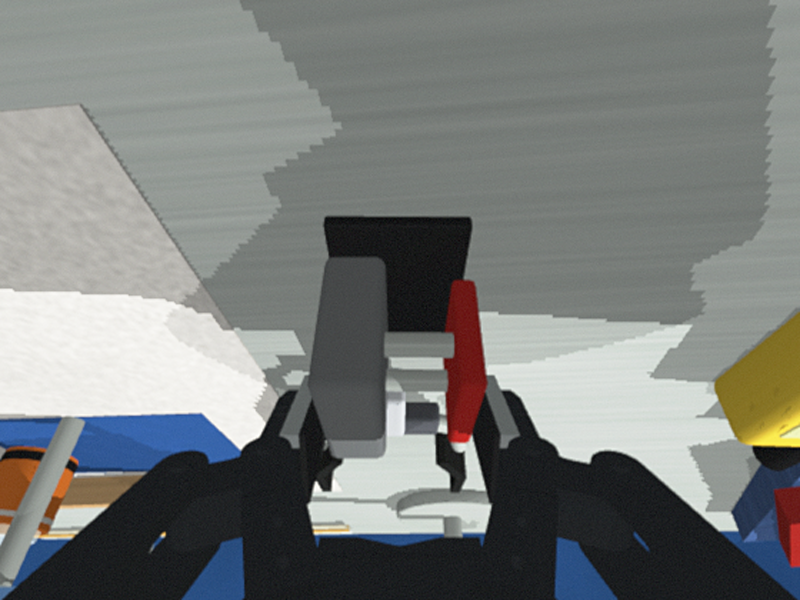

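The fourth joint is at its limit (-1.34), so the hand stopped about 15 mm high on the grip. I'll let go, back off, and fit a kinematic model to find a pose that works.

Emit:
drive_tool([
  {"linear": [0,0,0],"turn": 0,"grip": 5.6},
  {"linear": [0,0,0],"turn": 0,"grip": 7},
  {"linear": [0,0,0],"turn": 0,"grip": 8.5},
  {"linear": [0,0,-3],"turn": 0,"grip": 8.5},
  {"linear": [0,0,-3],"turn": 0,"grip": 8.5},
  {"linear": [0,0,-1],"turn": 0,"grip": 8.5},
  {"linear": [0,0,0],"turn": 0,"grip": 8.5},
])

```text
time_s: 8.85
position: [0.4851, 0.2879, 0.0942]
eef_rot: [0.043, 0.955, -0.017, 0.293]
wrist_force: [1.0, 0.4, -1.1]
opening: 0.995
gripper_force: 0.0
```

```bash
cat > kin.py <<'E'
from h import *
from scipy.optimize import least_squares
def fk(j,k):
    a0,h,e1,L1,e2,L2,d,b,o6=k
    r=lambda ax,a:R.from_euler(ax,a).as_matrix()
    p=np.array([a0,0,h]);A=r('y',j[1]);p=p+A@[e1,0,L1];A=A@r('y',j[2]);p=p+A@[e2,0,L2]
    A=A@r('z',j[3])@r('y',j[4]);p=p+A@[0,0,d];A=A@r('z',j[5]+o6)
    B=r('z',j[0]+b);return B@p,B@A
E
python3 - <<'E'
from kin import *
q,M,o=tool();print(q,M,o['joint_positions'],o['wrist_force'],o['time_s'])
data=[([1.11498377,.320287,1.565682,0,1.257376,-.0200246],[.242526,.520829,.230484],R.from_quat([.216173735,.97635452,-.00085,-.000206]).as_matrix()),
([-.0997,.2923,1.0318,.0112,1.1925,-1.5958],[.7649,-.0616,.5263],np.array([[-.8087,.0766,.5832],[.06,.9971,-.0479],[-.5852,-.0037,-.8109]])),
([.7099,.1468,2.1177,-.8554,.5797,-.1218],[.4747,.2496,.1815],np.array([[-.8088,.0762,.5831],[.0622,.9971,-.0441],[-.5848,.0006,-.8112]])),
([.6918,.4639,2.1344,-1.3437,.4286,.4396],[.5238,.2815,.0364],np.array([[-.8239,.0948,.5588],[.0718,.9954,-.063],[-.5622,-.0118,-.8269]])),
(o['joint_positions'],q,M)]
def f(k):
    r=[]
    for j,p,m in data:
        P,A=fk(j,k); r+=list(P-p)+list((A-m).ravel()*.2)
    return np.array(r)
best=min((least_squares(f,[0,.2,0,.4,0,.4,.25,.02,x0]) for x0 in (-1.6,0,1.6,3.1)),key=lambda s:s.cost)
print(best.x,best.cost);print(f(best.x).reshape(-1,12)[:,:3]);np.save('k.npy',best.x)
E
```

```text
[0.4851 0.2879 0.0942] [[-0.8243  0.0922  0.5586]
 [ 0.0719  0.9957 -0.0582]
 [-0.5616 -0.0078 -0.8274]] [ 0.7575  0.3336  2.1355 -1.0772  0.505   0.2019] [ 0.9786  0.3847 -1.071 ] 8.85
[-0.0003  0.1365  0.0013  0.5937  0.0278  0.4175  0.3129  0.016   1.5844] 1.8252426958666455e-05
[[ 0.0026  0.0001  0.0004]
 [-0.0005  0.0007 -0.0004]
 [ 0.0005 -0.0009 -0.    ]
 [-0.0002 -0.0003 -0.    ]
 [ 0.0003 -0.0004  0.    ]]
```

```bash
cat >> kin.py <<'E'
k=np.load('k.npy')
lo=np.array([-3.11,-.84,.21,-1.34,.05,-2.56]);hi=np.array([3.11,2.01,2.61,4.49,2.63,2.56])
def ori(yaw,a):
    tz=np.array([np.cos(yaw)*np.sin(a),np.sin(yaw)*np.sin(a),-np.cos(a)]);ty=np.array([-np.sin(yaw),np.cos(yaw),0])
    return np.column_stack([np.cross(ty,tz),ty,tz])
def ik(G,M,j0=(.3,.3,1.9,-.5,.6,0)):
    P=np.array(G)+.021*M[:,2]
    f=lambda j:np.r_[(fk(j,k)[0]-P)*5,(fk(j,k)[1]-M).ravel()]
    s=least_squares(f,np.clip(j0,lo+.02,hi-.02),bounds=(lo,hi)); return s.x,s.cost
E
python3 - <<'E'
from kin import *
G=(.5105,.2765,.036)
for yaw in (-.08,.05,.2):
  for a in (20,25,28,31,34,38,45):
    x,c=min((ik(G,ori(yaw,np.radians(a)),j) for j in ([.6,.4,2.1,-1.2,.5,.3],[.5,.4,1.9,2,.6,-2],[.5,.4,1.9,-.5,.6,0])),key=lambda t:t[1]); print(yaw,a,x.round(2),'%.1e'%c)
print('insert')
for a in (25,31,36):
  for g in [(.575,.02,.036),(.45,.02,.1),(.43,-.28,.05),(.43,-.28,.15)]:
    x,c=ik(g,ori(-.08,np.radians(a)));print(a,g,x.round(2),'%.1e'%c)
E
```

```text
-0.08 20 [ 0.59  0.48  2.03 -0.56  0.42 -0.41] 2.3e-24
-0.08 25 [ 0.62  0.48  2.08 -0.86  0.37 -0.09] 1.9e-29
-0.08 28 [ 0.64  0.48  2.11 -1.07  0.37  0.13] 7.1e-22
-0.08 31 [ 0.66  0.48  2.13 -1.28  0.38  0.36] 6.5e-21
-0.08 34 [ 0.68  0.49  2.14 -1.34  0.41  0.43] 8.5e-04
-0.08 38 [ 0.7   0.49  2.13 -1.34  0.46  0.45] 6.8e-03
-0.08 45 [ 0.75  0.49  2.11 -1.34  0.55  0.49] 3.1e-02
0.05 20 [ 0.57  0.47  2.04 -0.51  0.37 -0.6 ] 7.6e-31
0.05 25 [ 0.59  0.47  2.1  -0.86  0.3  -0.23] 1.7e-27
0.05 28 [ 0.61  0.47  2.13 -1.14  0.29  0.06] 2.4e-27
0.05 31 [ 0.62  0.47  2.15 -1.34  0.3   0.27] 1.6e-04
0.05 34 [ 0.64  0.47  2.14 -1.34  0.32  0.28] 3.1e-03
0.05 38 [ 0.66  0.46  2.13 -1.34  0.36  0.29] 1.3e-02
0.05 45 [ 0.7   0.46  2.12 -1.34  0.43  0.33] 4.5e-02
0.2 20 [ 0.54  0.46  2.06 -0.4   0.31 -0.87] 2.1e-28
0.2 25 [ 0.56  0.46  2.12 -0.79  0.22 -0.46] 4.7e-27
0.2 28 [ 0.57  0.46  2.15 -1.19  0.19 -0.06] 4.1e-24
0.2 31 [ 0.58  0.46  2.16 -1.34  0.2   0.1 ] 9.2e-04
0.2 34 [ 0.59  0.45  2.15 -1.34  0.21  0.1 ] 5.7e-03
0.2 38 [ 0.6   0.44  2.15 -1.34  0.24  0.11] 1.8e-02
0.2 45 [ 0.62  0.43
[... 165 characters left out ...]
.07] 1.7e-21
25 (0.43, -0.28, 0.05) [-0.66  0.36  2.18  0.49  0.31 -2.56] 1.1e-02
25 (0.43, -0.28, 0.15) [-0.72  0.2   2.1   0.46  0.53 -2.56] 6.2e-04
31 (0.575, 0.02, 0.036) [ 0.05  0.44  2.18 -1.34  0.07 -0.11] 1.5e-03
31 (0.45, 0.02, 0.1) [ 0.09  0.18  2.41 -1.34  0.1  -0.09] 5.1e-06
31 (0.43, -0.28, 0.05) [-0.63  0.34  2.21  0.52  0.24 -2.56] 3.5e-02
31 (0.43, -0.28, 0.15) [-0.7   0.18  2.13  0.5   0.46 -2.56] 9.8e-03
36 (0.575, 0.02, 0.036) [ 0.05  0.43  2.18 -1.34  0.07 -0.12] 1.3e-02
36 (0.45, 0.02, 0.1) [ 0.09  0.16  2.41 -1.34  0.1  -0.09] 5.6e-03
36 (0.43, -0.28, 0.05) [-0.61  0.33  2.22  0.55  0.19 -2.56] 6.4e-02
36 (0.43, -0.28, 0.15) [-0.68  0.16  2.16  0.54  0.39 -2.56] 2.6e-02
```

Run:
```python
from kin import *
def best(g,M): return min((ik(g,M,j) for j in ([.0,.4,2.1,-.8,.3,-.5],[-.6,.3,2.1,.4,.4,-2])),key=lambda t:t[1])
L=np.array([.674,.02]);
for yaw in (-.08,-.2,-.3):
  u=np.array([np.cos(yaw),np.sin(yaw)]);n=np.array([-u[1],u[0]])
  for a in (15,20,25,28):
    M=ori(yaw,np.radians(a)); print('yaw',yaw,'tilt',a)
    for nm,l,z in [('pick',None,.036),('ins',L,.044),('dish',np.array([.535,-.265]),.05),('dish y-.2',np.array([.535,-.2]),.05),('y-.15',np.array([.535,-.15]),.05)]:
        g=(.5105,.2765,z) if l is None else (*(l-.105*u),z)
        x,c=best(g,M); print('  ',nm,x.round(2),'%.0e'%c)
```

```text
yaw -0.08 tilt 15
   pick [ 0.56  0.49  1.98 -0.34  0.49 -0.64] 6e-26
   ins [ 0.05  0.45  2.02 -0.1   0.41 -1.35] 3e-30
   dish [-0.63  0.37  2.16  0.34  0.41 -2.42] 6e-21
   dish y-.2 [-0.5   0.33  2.23  0.3   0.35 -2.26] 2e-20
   y-.15 [-0.38  0.31  2.27  0.24  0.31 -2.09] 5e-30
yaw -0.08 tilt 20
   pick [ 0.59  0.48  2.03 -0.56  0.42 -0.41] 1e-29
   ins [ 0.06  0.44  2.09 -0.2   0.28 -1.25] 3e-31
   dish [-0.64  0.36  2.2   0.49  0.33 -2.56] 9e-04
   dish y-.2 [-0.52  0.33  2.28  0.59  0.25 -2.56] 4e-06
   y-.15 [-0.4   0.3   2.33  0.54  0.2  -2.4 ] 2e-27
yaw -0.08 tilt 25
   pick [ 0.62  0.48  2.08 -0.86  0.37 -0.09] 2e-31
   ins [ 0.07  0.43  2.15 -0.48  0.15 -0.96] 2e-28
   dish [-0.62  0.35  2.22  0.52  0.28 -2.56] 9e-03
   dish y-.2 [-0.5   0.31  2.3   0.62  0.2  -2.56] 5e-03
   y-.15 [-0.39  0.29  2.36  0.72  0.14 -2.56] 2e-03
yaw -0.08 tilt 28
   pick [ 0.64  0.48  2.11 -1.07  0.37  0.13] 7e-31
   ins [ 0.07  0.43  2.18 -1.04  0.09 -0.4 ] 4e-29
   dish [-0.61  0.34  2.23  0.54  0.25 -2.56] 2e-02
   dish y-.2 [-0.48  0.3   2.31  0.64  0.17 -2.56] 1e-02
   y-.15 [-0.37  0.28
[... 1587 characters left out ...]
5  0.38  0.23 -2.18] 3e-29
   dish y-.2 [-0.41  0.31  2.31  0.18  0.17 -1.85] 5e-28
   y-.15 [-0.27  0.3   2.34 -0.09  0.15 -1.45] 3e-31
yaw -0.3 tilt 25
   pick [ 0.66  0.5   2.03 -0.82  0.5   0.09] 3e-31
   ins [ 0.17  0.45  2.11 -0.81  0.28 -0.35] 3e-31
   dish [-0.56  0.34  2.29  0.76  0.13 -2.56] 3e-04
   dish y-.2 [-0.41  0.31  2.37  0.89  0.05 -2.56] 1e-05
   y-.15 [-0.26  0.29  2.39 -0.72  0.05 -0.82] 3e-04
yaw -0.3 tilt 28
   pick [ 0.68  0.5   2.05 -0.96  0.5   0.25] 2e-26
   ins [ 0.19  0.45  2.14 -1.11  0.26 -0.04] 5e-28
   dish [-0.55  0.33  2.3   0.77  0.1  -2.56] 3e-03
   dish y-.2 [-0.41  0.3   2.36  0.89  0.05 -2.56] 2e-03
   y-.15 [-0.25  0.28  2.4  -1.34  0.05 -0.18] 2e-03
```

Run:
```python
from kin import *
p,M,o=tool();M0=M
yaw=-.1
for x in (.5,.45,.4,.35,.3):
  for z in (.3,.15):
    P=np.array([x,x*np.tan(yaw)-.005,z]); r=[]
    for a in (34,21):
        q,c=ik(P-.021*ori(yaw,np.radians(a))[:,2],ori(yaw,np.radians(a)),(-.1,.2,2.2,0,.2,-1.55)); r.append((q.round(2),'%.0e'%c))
    print(x,z,*r)
print(go((.43,-.045,.25)),go((.43,.1,.25)))
```

```text
0.5 0.3 (array([-0.13, -0.09,  2.01,  0.01,  0.63, -1.61]), '3e-20') (array([-0.13, -0.01,  1.85,  0.01,  0.93, -1.6 ]), '1e-21')
0.5 0.15 (array([-0.13,  0.09,  2.27,  0.05,  0.18, -1.64]), '4e-31') (array([-0.13,  0.14,  2.11,  0.01,  0.53, -1.6 ]), '1e-21')
0.45 0.3 (array([-0.13, -0.19,  2.08,  0.02,  0.65, -1.61]), '9e-19') (array([-0.13, -0.09,  1.93,  0.01,  0.94, -1.6 ]), '9e-29')
0.45 0.15 (array([-0.13,  0.01,  2.36,  0.06,  0.17, -1.66]), '1e-28') (array([-0.13,  0.06,  2.2 ,  0.01,  0.52, -1.61]), '3e-22')
0.4 0.3 (array([-0.14, -0.28,  2.15,  0.02,  0.68, -1.62]), '5e-22') (array([-0.13, -0.18,  2.  ,  0.01,  0.96, -1.6 ]), '2e-24')
0.4 0.15 (array([-0.14, -0.07,  2.45,  0.07,  0.18, -1.67]), '3e-20') (array([-0.13, -0.02,  2.29,  0.01,  0.51, -1.61]), '1e-30')
0.35 0.3 (array([-0.14, -0.38,  2.2 ,  0.02,  0.73, -1.63]), '2e-17') (array([-0.14, -0.28,  2.06,  0.01,  0.99, -1.61]), '8e-27')
0.35 0.15 (array([-0.14, -0.17,  2.52,  0.08,  0.2 , -1.68]), '3e-22') (array([-0.14, -0.11,  2.37,  0.01,  0.52, -1.62]), '5e-18')
0.3 0.3 (array([-0.16, -0.49,  2.24,  0.03,  0.8 , -1.64]), '4e-22') (array([-0.14, -0.38,  2.11,  0.01,  1.04, -1.61]), '8e-24')
0.3 0.15 (array([-0.16, -0.29,  2.58,  0.09,  0.26, -1.7 ]), '2e-27') (array([-0.14, -0.22,  2.44,  0.02,  0.55, -1.62]), '9e-22')
[ -6.6024 -33.7804 -14.0316] [ -5.5591 -19.3426 -14.8754]
```

Emit:
drive_tool([
  {"linear": [-1.5,-2,-3],"turn": 0,"grip": 8.5},
  {"linear": [-0.6,-4,-1.4],"turn": 0,"grip": 8.5},
  {"linear": [-0.6,-4,-1.4],"turn": 0,"grip": 8.5},
  {"linear": [-0.6,-4,-1.4],"turn": 0,"grip": 8.5},
  {"linear": [-0.6,-4,-1.4],"turn": 0,"grip": 8.5},
  {"linear": [-0.6,-4,-1.4],"turn": 0,"grip": 8.5},
  {"linear": [-0.6,-4,-1.4],"turn": 0,"grip": 8.5},
  {"linear": [-0.6,-4,-1.4],"turn": 0,"grip": 8.5},
  {"linear": [0,-3,-1],"turn": 0,"grip": 8.5},
  {"linear": [3.3,0,-1.8],"turn": 0,"grip": 8.5},
  {"linear": [3.3,0,-1.8],"turn": 0,"grip": 8.5},
  {"linear": [3.3,0,-1.8],"turn": 0,"grip": 8.5},
])

```text
time_s: 10.05
position: [0.316, -0.0032, 0.2205]
eef_rot: [0.046, 0.956, -0.02, 0.289]
wrist_force: [-0.5, 1.1, 0.8]
opening: 0.996
gripper_force: 0.0
```

```bash
cat > st.py <<'E'
from kin import *
p,M,o=tool();print(o['time_s'],p,'tilt',np.degrees(np.arccos(-M[2,2])).round(1),'yaw',np.arctan2(-M[0,1],M[1,1]).round(3),'az',np.arctan2(M[1,2],M[0,2]).round(3),'yz',M[2,1].round(3),o['joint_positions'].round(2),o['wrist_force'].round(1))
E
python3 st.py
```

```text
10.05 [ 0.316  -0.0032  0.2205] tilt 33.6 yaw -0.099 az -0.117 yz -0.012 [ 0.04 -0.39  2.4  -0.17  0.55 -1.32] [-0.5  1.1  0.8]
```

Emit:
drive_tool([
  {"linear": [2,-3,-1],"turn": 0,"grip": 8.5},
  {"linear": [3.3,0,-1.5],"turn": 0,"grip": 8.5},
  {"linear": [3.3,0,-1.5],"turn": 0,"grip": 8.5},
  {"linear": [3.3,0,-1.5],"turn": 0,"grip": 8.5},
])

```text
time_s: 10.45
position: [0.194, -0.0099, 0.2013]
eef_rot: [0.047, 0.957, -0.02, 0.286]
wrist_force: [-0.8, 0.5, 0.5]
opening: 0.997
gripper_force: 0.0
```

```bash
python3 st.py
```

```text
10.45 [ 0.194  -0.0099  0.2013] tilt 33.3 yaw -0.101 az -0.12 yz -0.013 [-0.02 -0.69  2.52 -0.08  0.74 -1.46] [-0.8  0.5  0.5]
```

Emit:
drive_tool([
  {"linear": [0,0,-4],"turn": 0,"grip": 8.5},
  {"linear": [0,0,-4],"turn": 0,"grip": 8.5},
  {"linear": [2,0,-2],"turn": 0,"grip": 8.5},
  {"linear": [3,0,-1],"turn": 0,"grip": 8.5},
])

```text
time_s: 10.85
position: [0.1407, -0.0142, 0.2674]
eef_rot: [0.054, 0.96, -0.018, 0.273]
wrist_force: [-0.9, 1.0, -1.5]
opening: 0.991
gripper_force: 0.0
```

```bash
python3 st.py
```

```text
10.85 [ 0.1407 -0.0142  0.2674] tilt 31.7 yaw -0.114 az -0.122 yz -0.005 [ 0.22 -0.84  2.34 -0.2   1.12 -1.2 ] [-0.9  1.  -1.5]
```

Emit:
drive_tool([
  {"linear": [3,0,-2],"turn": 0,"grip": 8.5},
  {"linear": [3,0,-2],"turn": 0,"grip": 8.5},
  {"linear": [3,0,-2],"turn": 0,"grip": 8.5},
])

```text
time_s: 11.15
position: [0.1204, -0.012, 0.2734]
eef_rot: [0.043, 0.97, -0.013, 0.238]
wrist_force: [0.0, 1.0, -0.8]
opening: 0.994
gripper_force: 0.0
```

```bash
python3 st.py
```

```text
11.15 [ 0.1204 -0.012   0.2734] tilt 27.6 yaw -0.09 az -0.1 yz -0.005 [ 0.34 -0.84  2.3  -0.21  1.25 -1.11] [ 0.   1.  -0.8]
```

Emit:
drive_tool([
  {"linear": [3,0,-2],"turn": 0,"grip": 8.5},
  {"linear": [3,0,-2],"turn": 0,"grip": 8.5},
  {"linear": [3,0,-2],"turn": 0,"grip": 8.5},
])

```text
time_s: 11.45
position: [0.0986, -0.0103, 0.2944]
eef_rot: [0.044, 0.978, -0.012, 0.205]
wrist_force: [0.3, 0.3, 0.2]
opening: 0.994
gripper_force: 0.0
```

```bash
python3 st.py
```

```text
11.45 [ 0.0986 -0.0103  0.2944] tilt 23.7 yaw -0.091 az -0.102 yz -0.005 [ 0.31 -0.84  2.23 -0.17  1.37 -1.17] [0.3 0.3 0.2]
```

Emit:
drive_tool([
  {"linear": [3,0,-2],"turn": 0,"grip": 8.5},
  {"linear": [-3.6,0,1.0],"turn": 0,"grip": 8.5},
  {"linear": [-3.7,0,1.6],"turn": 0,"grip": 8.5},
  {"linear": [-3.7,0,1.6],"turn": 0,"grip": 8.5},
  {"linear": [-3.7,0,1.6],"turn": 0,"grip": 8.5},
  {"linear": [-3.7,0,1.6],"turn": 0,"grip": 8.5},
])

```text
time_s: 12.05
position: [0.2502, -0.0136, 0.3022]
eef_rot: [0.044, 0.981, -0.013, 0.19]
wrist_force: [-0.4, 1.5, 0.4]
opening: 0.999
gripper_force: 0.0
```

```bash
python3 st.py
cat > scan.py <<'E'
from kin import *
p,M,o=tool()
def rot(M,t): return M@R.from_euler('z',t).as_matrix()
def best(P,M): return min((ik(np.array(P),M,j) for j in ([.0,.4,2.1,-.8,.3,-.5],[-.6,.3,2.1,.4,.4,-2],[.6,.4,2.1,-.8,.4,0])),key=lambda t:t[1])
for t in (0,.06,.12,.2):
    N=rot(M,t);ty=N[:,1];u=np.cross(ty,[0,0,1]);u/=np.linalg.norm(u)
    yaw=np.arctan2(u[1],u[0]);print('turn',t,'yaw',yaw.round(3),'roll',ty[2].round(3))
    for nm,l,z in [('pick',(.5025,.277),.036),('ins',None,.044),('ins-out',(.48,.02),.05),('dish',(.535,-.283),.052),('dish+',(.545,-.265),.052),('above dish',(.535,-.27),.13)]:
        g=l if nm in('pick','ins-out') else np.array(l if l else (.674,.02))-.113*u[:2]
        x,c=best((*g,z),N); print('  ',nm,x.round(2),'%.0e'%c)
E
python3 scan.py
```

```text
12.05 [ 0.2502 -0.0136  0.3022] tilt 21.9 yaw -0.091 az -0.112 yz -0.008 [-0.09 -0.5   2.16 -0.01  1.1  -1.57] [-0.4  1.5  0.4]
turn 0 yaw -0.091 roll -0.008
   pick [ 0.62  0.47  2.06 -0.69  0.41 -0.25] 2e-30
   ins [ 0.08  0.42  2.13 -0.34  0.23 -1.08] 3e-30
   ins-out [ 0.07  0.33  2.3  -0.49  0.16 -0.93] 4e-31
   dish [-0.66  0.35  2.2   0.48  0.32 -2.56] 3e-03
   dish+ [-0.63  0.35  2.21  0.51  0.3  -2.56] 2e-03
   above dish [-0.68  0.21  2.15  0.43  0.49 -2.51] 3e-31
turn 0.06 yaw -0.147 roll 0.014
   pick [ 0.62  0.47  2.06 -0.69  0.41 -0.19] 5e-31
   ins [ 0.09  0.43  2.12 -0.36  0.23 -0.99] 3e-23
   ins-out [ 0.07  0.33  2.3  -0.49  0.16 -0.87] 1e-30
   dish [-0.66  0.35  2.21  0.54  0.31 -2.56] 2e-03
   dish+ [-0.62  0.35  2.22  0.57  0.29 -2.56] 9e-04
   above dish [-0.67  0.21  2.16  0.43  0.49 -2.44] 8e-28
turn 0.12 yaw -0.203 roll 0.037
   pick [ 0.62  0.47  2.06 -0.69  0.41 -0.13] 5e-31
   ins [ 0.1   0.43  2.12 -0.37  0.24 -0.91] 2e-23
   ins-out [ 0.07  0.33  2.3  -0.49  0.16 -0.81] 2e-28
   dish [-0.66  0.35  2.22  0.6   0.3  -2.56] 9e-04
   dish+ [-0.62  0.35  2.23  0.63  0.28 -2.56] 3e-04
   above dish [-0.66  0.2   2.16  0.42  0.48 -2.36] 2e-30
turn 0.2 yaw -0.277 roll 0.066
   pick [ 0.62  0.47  2.06 -0.69  0.41 -0.05] 8e-31
   ins [ 0.12  0.43  2.11 -0.39  0.24 -0.8 ] 1e-26
   ins-out [ 0.07  0.33  2.3  -0.49  0.16 -0.73] 1e-29
   dish [-0.65  0.35  2.24  0.68  0.29 -2.56] 1e-04
   dish+ [-0.61  0.35  2.25  0.72  0.27 -2.56] 1e-08
   above dish [-0.64  0.2   2.17  0.41  0.47 -2.25] 4e-24
```

Emit:
drive_tool([
  {"linear": [3.7,0,-1.6],"turn": 0,"grip": 8.5},
  {"linear": [3.7,0,-1.6],"turn": 0,"grip": 8.5},
  {"linear": [3.7,0,-1.6],"turn": 0,"grip": 8.5},
  {"linear": [3.7,0,-1.6],"turn": 0,"grip": 8.5},
  {"linear": [3,0,-2],"turn": 0,"grip": 8.5},
  {"linear": [3,0,-2],"turn": 0,"grip": 8.5},
])

```text
time_s: 12.65
position: [0.0683, -0.004, 0.3326]
eef_rot: [0.042, 0.985, -0.009, 0.167]
wrist_force: [0.5, 0.9, 0.4]
opening: 0.992
gripper_force: 0.0
```

```bash
python3 st.py
```

```text
12.65 [ 0.0683 -0.004   0.3326] tilt 19.3 yaw -0.087 az -0.096 yz -0.003 [ 0.15 -0.84  2.11 -0.08  1.54 -1.35] [0.5 0.9 0.4]
```

Emit:
drive_tool([
  {"linear": [2,0,-1],"turn": 0,"grip": 8.5},
  {"linear": [-3.7,0,1.3],"turn": 0,"grip": 8.5},
  {"linear": [-4,1,1.4],"turn": 0,"grip": 8.5},
  {"linear": [-4,2,1.4],"turn": 0,"grip": 8.5},
  {"linear": [-4,2,1.4],"turn": 0,"grip": 8.5},
  {"linear": [-4,2,1.4],"turn": 0,"grip": 8.5},
  {"linear": [-3,3,1.4],"turn": 0,"grip": 8.5},
  {"linear": [-3,3,1.4],"turn": 0,"grip": 8.5},
])

```text
time_s: 13.45
position: [0.3475, 0.1102, 0.3285]
eef_rot: [0.043, 0.986, -0.011, 0.162]
wrist_force: [0.3, -0.3, 1.0]
opening: 0.996
gripper_force: 0.0
```

```bash
python3 st.py; python3 scan.py
python3 - <<'E'
from kin import *
p,M,o=tool(); G=np.array([.503,.2765,.036])
T=G+.021*M[:,2]; print('T',T,'pre',go(T-.12*M[:,2]))
E
```

```text
13.45 [0.3475 0.1102 0.3285] tilt 18.7 yaw -0.088 az -0.114 yz -0.009 [ 0.42 -0.23  1.95 -0.18  1.14 -1.01] [ 0.3 -0.3  1. ]
turn 0 yaw -0.088 roll -0.009
   pick [ 0.6   0.48  2.02 -0.52  0.45 -0.44] 4e-30
   ins [ 0.07  0.43  2.09 -0.21  0.31 -1.22] 4e-31
   ins-out [ 0.06  0.33  2.26 -0.27  0.24 -1.17] 3e-26
   dish [-0.68  0.36  2.18  0.45  0.36 -2.56] 3e-04
   dish+ [-0.64  0.36  2.19  0.49  0.34 -2.56] 3e-06
   above dish [-0.66  0.22  2.11  0.32  0.55 -2.4 ] 7e-28
turn 0.06 yaw -0.145 roll 0.01
   pick [ 0.6   0.48  2.02 -0.52  0.45 -0.38] 3e-28
   ins [ 0.08  0.43  2.08 -0.22  0.31 -1.14] 3e-31
   ins-out [ 0.06  0.33  2.26 -0.27  0.24 -1.11] 1e-29
   dish [-0.68  0.36  2.2   0.51  0.35 -2.56] 5e-08
   dish+ [-0.63  0.36  2.2   0.49  0.33 -2.49] 1e-30
   above dish [-0.65  0.22  2.12  0.32  0.54 -2.32] 2e-30
turn 0.12 yaw -0.202 roll 0.03
   pick [ 0.6   0.48  2.02 -0.52  0.45 -0.32] 1e-30
   ins [ 0.1   0.43  2.08 -0.23  0.32 -1.05] 2e-30
   ins-out [ 0.06  0.33  2.26 -0.27  0.24 -1.05] 8e-31
   dish [-0.66  0.36  2.2   0.51  0.34 -2.49] 4e-31
   dish+ [-0.61  0.35  2.21  0.49  0.32 -2.42] 1e-28
   above dish [-0.64  0.21  2.13  0.31  0.54 -2.24] 5e-24
turn 0.2 yaw -0.278 roll 0.055
   pick [ 0.6   0.48  2.02 -0.52  0.45 -0.24] 6e-30
   ins [ 0.11  0.44  2.07 -0.25  0.32 -0.95] 1e-29
   ins-out [ 0.06  0.33  2.26 -0.27  0.24 -0.97] 1e-30
   dish [-0.64  0.35  2.21  0.51  0.33 -2.38] 3e-30
   dish+ [-0.59  0.35  2.21  0.48  0.32 -2.31] 6e-29
   above dish [-0.62  0.21  2.13  0.3   0.53 -2.14] 2e-31
T [0.5097 0.2757 0.0161] pre [-3.9605 18.1922 22.1572]
```

Emit:
drive_tool([
  {"linear": [-0.6,3.7,3],"turn": 0.04,"grip": 8.5},
  {"linear": [-0.8,3.7,3],"turn": 0,"grip": 8.5},
  {"linear": [-0.8,3.8,3],"turn": 0,"grip": 8.5},
  {"linear": [-0.8,3.7,3],"turn": 0,"grip": 8.5},
  {"linear": [-0.8,3.7,3],"turn": 0,"grip": 8.5},
  {"linear": [0,0,4],"turn": 0,"grip": 8.5},
  {"linear": [0,0,3],"turn": 0,"grip": 8.5},
  {"linear": [0,0,0],"turn": 0,"grip": 8.5},
  {"linear": [0,0,0],"turn": 0,"grip": 8.5},
])

```text
time_s: 14.35
position: [0.4735, 0.282, 0.1337]
eef_rot: [0.062, 0.985, -0.008, 0.162]
wrist_force: [0.0, 0.2, 0.5]
opening: 0.996
gripper_force: 0.0
```

```bash
python3 st.py
python3 - <<'E'
from kin import *
W=bot.calibration('wrist');im=bot.capture('wrist')
c,s=np.cos(-.085),np.sin(-.085)
for q in [(-.022,-.02,-.029),(-.022,-.02,.016),(.022,-.02,.016),(0,.032,0),(-.04,-.023,-.029),(-.04,.023,-.029)]:
    P=(.510+c*q[0]-s*q[1],.276+s*q[0]+c*q[1],.034+q[2]); u=proj(W,P)[0]; cv2.drawMarker(im,tuple(int(round(v)) for v in u),(0,255,0),0,8,1)
cv2.imwrite('pics/w4.png',cv2.resize(im,(800,600),interpolation=cv2.INTER_CUBIC))
p,M,o=tool();print(go((.5097,.2812,.0161)))
E
```

```text
14.35 [0.4735 0.282  0.1337] tilt 18.7 yaw -0.125 az -0.112 yz 0.005 [ 0.64  0.27  1.96 -0.35  0.7  -0.56] [0.  0.2 0.5]
[ 0.462   0.2352 12.4153]
```

View pics/w4.png

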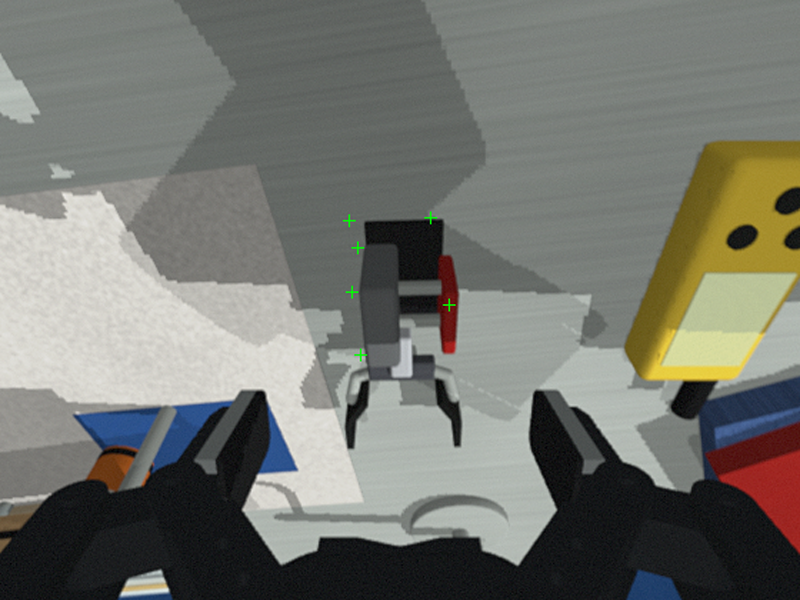

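Emit:
drive_tool([
  {"linear": [0.2,0.4,3],"turn": 0,"grip": 8.5},
  {"linear": [0.2,0.35,3],"turn": 0,"grip": 8.5},
  {"linear": [0,0,3],"turn": 0,"grip": 8.5},
  {"linear": [0,0,2.4],"turn": 0,"grip": 8.5},
  {"linear": [0,0,1],"turn": 0,"grip": 8.5},
  {"linear": [0,0,0],"turn": 0,"grip": 8.5},
])

```text
time_s: 15.0
position: [0.5107, 0.2861, 0.0161]
eef_rot: [0.062, 0.985, -0.007, 0.163]
wrist_force: [-0.5, 0.4, 0.5]
opening: 0.995
gripper_force: 0.0
```

```bash
python3 st.py
```

```text
15.0 [0.5107 0.2861 0.0161] tilt 18.8 yaw -0.125 az -0.107 yz 0.006 [ 0.61  0.48  2.01 -0.51  0.45 -0.4 ] [-0.5  0.4  0.5]
```

Emit:
drive_tool([
  {"linear": [0,0,0],"turn": 0,"grip": 6.5},
  {"linear": [0,0,0],"turn": 0,"grip": 5.6},
  {"linear": [0,0,0],"turn": 0,"grip": 5.2},
  {"linear": [0,0,0],"turn": 0,"grip": 4.9},
  {"linear": [0,0,0],"turn": 0,"grip": 4.85},
  {"linear": [0,0,0],"turn": 0,"grip": 4.85},
  {"linear": [0,0,0],"turn": 0,"grip": 4.85},
])

```text
time_s: 15.7
position: [0.5101, 0.2848, 0.0175]
eef_rot: [0.062, 0.985, -0.008, 0.164]
wrist_force: [-4.5, -6.0, 13.0]
opening: 0.579
gripper_force: 19.8
```

```bash
python3 st.py; python3 -c "
from h import *
o=bot.get_obs();print(o['opening']*8.54,o['gripper_force'])
cv2.imwrite('pics/x.png',bot.capture('wrist')[150:350,220:350])"
```

```text
15.7 [0.5101 0.2848 0.0175] tilt 18.8 yaw -0.125 az -0.113 yz 0.004 [ 0.61  0.48  2.01 -0.51  0.45 -0.4 ] [-4.5 -6.  13. ]
4.946813918348019 19.77877378463745
```

Emit:
drive_tool([
  {"linear": [-0.2,0,-0.5],"turn": 0,"grip": 4.85},
  {"linear": [-0.2,0,-0.5],"turn": 0,"grip": 4.85},
  {"linear": [-0.3,0,-1],"turn": 0,"grip": 4.85},
  {"linear": [-0.3,0,-1],"turn": 0,"grip": 4.85},
  {"linear": [0,0,0],"turn": 0,"grip": 4.85},
  {"linear": [0,0,0],"turn": 0,"grip": 4.85},
])

```text
time_s: 16.35
position: [0.5101, 0.286, 0.0476]
eef_rot: [0.062, 0.985, -0.007, 0.163]
wrist_force: [0.1, -0.2, -2.0]
opening: 0.573
gripper_force: 16.9
```

```bash
python3 st.py; python3 -c "
from h import *
a=bot.capture('side')[165:225,185:285];b=bot.capture('wrist')[140:350,210:370]
cv2.imwrite('pics/l1.png',np.hstack([cv2.resize(a,(460,276),interpolation=cv2.INTER_CUBIC),cv2.resize(b,(210,276))]))"
```

```text
16.35 [0.5101 0.286  0.0476] tilt 18.8 yaw -0.125 az -0.106 yz 0.006 [ 0.61  0.43  1.99 -0.44  0.51 -0.48] [ 0.1 -0.2 -2. ]
```

View pics/l1.png

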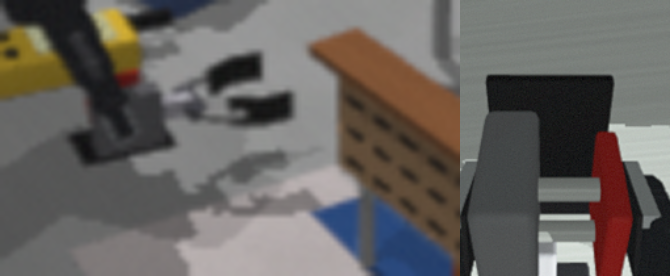

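The reacher is lifted about 30 mm and level, with foot rear corners at wrist pixels (231,198) and (327,198). I'll work out where the reacher sits relative to the tool.

Run:
```python
from kin import *
W=bot.calibration('wrist');p,M,o=tool()
a,b=atz(W,(231.3,197.9),.034),atz(W,(326.6,197.9),.034);print(a,b,np.linalg.norm(a-b))
d=b-a;yaw=np.arctan2(-d[0],d[1]);yaw=-.125
u=np.array([np.cos(yaw),np.sin(yaw)]);print('yaw img',np.arctan2(-d[0],d[1]))
org=(a+b)[:2]/2+.04*u;print('origin',org,'rel tcp',org-p[:2])
# y check: grip centre between pads = tool centre; width .0493 -> faces -20, +29.3 => centre at +4.6
n=np.array([-u[1],u[0]]);rel=org-p[:2];print('along,across',rel@u,rel@n)
# orange in side/scene now for light
```

```text
[0.4687 0.2703 0.034 ] [0.4742 0.3136 0.034 ] 0.043623640327713
yaw img -0.1271449596317561
origin [0.5111 0.287 ] rel tcp [0.0014 0.0013]
along,across 0.0012195885116170289 0.0014655171716598582
```

Run:
```python
from kin import *
p,M,o=tool()
w=[p,(.43,.285,.045),(.435,.022,.040),(.435,.022,.0255),(.569,.033,.0255)]
for a,b in zip(w,w[1:]): print(b,(M.T@(np.array(b)-np.array(a))*100).round(2))
Mi=[(.42,.15,.045),(.435,.022,.0255),(.569,.033,.0255)]
for P in Mi: print(ik(np.array(P)-.021*M[:,2],M,o['joint_positions'])[0].round(2))
W=bot.calibration('wrist');print(proj(W,p),proj(W,p-.0187*M[:,2]),W['cx'])
```

```text
(0.43, 0.285, 0.045) [ 7.54 -1.06 -2.36]
(0.435, 0.022, 0.04) [ -3.45 -26.04   1.55]
(0.435, 0.022, 0.0255) [ 0.47 -0.01  1.37]
(0.569, 0.033, 0.0255) [-12.46   2.76   4.24]
[ 0.45  0.27  2.31 -0.56  0.34 -0.49]
[ 0.08  0.29  2.38 -0.4   0.17 -0.98]
[ 0.08  0.43  2.08 -0.21  0.31 -1.18]
[[276.0735 276.6918]] [[275.7425 298.0624]] 279.2295670211212
```

The foot's image position suggests the grip was a few mm off-centre, so the reacher may hang with a slight roll. I'll set it down, let go and grip again now that the hand is nearly centred.

Emit:
drive_tool([
  {"linear": [0.4,0,1.2],"turn": 0,"grip": 4.85},
  {"linear": [0.4,0,1.2],"turn": 0,"grip": 4.85},
  {"linear": [0.2,0,0.5],"turn": 0,"grip": 4.85},
  {"linear": [0,0,0],"turn": 0,"grip": 5.3},
  {"linear": [0,0,0],"turn": 0,"grip": 6.5},
  {"linear": [0,0,0],"turn": 0,"grip": 8.5},
  {"linear": [0,0,0],"turn": 0,"grip": 8.5},
])

```text
time_s: 17.15
position: [0.51, 0.2861, 0.0164]
eef_rot: [0.062, 0.985, -0.007, 0.163]
wrist_force: [0.3, -0.1, 0.7]
opening: 0.994
gripper_force: 0.0
```

```bash
python3 st.py
python3 - <<'E'
from kin import *
p,M,o=tool();W=bot.calibration('wrist');im=bot.capture('wrist');np.save('im5.npy',im)
hsv=cv2.cvtColor(im,cv2.COLOR_BGR2HSV)
m=cv2.inRange(hsv,(0,150,60),(8,255,255))|cv2.inRange(hsv,(172,150,60),(180,255,255)); m[:,360:]=0;m[:,:200]=0
n,l,s,c=cv2.connectedComponentsWithStats(m);print([t.tolist() for t in s[1:] if t[4]>30])
g=cv2.cvtColor(im,cv2.COLOR_BGR2GRAY)
for r in (160,165,170,180,200,230,250): print(r,g[r,215:345:2].tolist())
E
```

```text
17.15 [0.51   0.2861 0.0164] tilt 18.8 yaw -0.125 az -0.107 yz 0.006 [ 0.61  0.48  2.01 -0.51  0.45 -0.4 ] [ 0.3 -0.1  0.7]
[[312, 241, 33, 124, 2752]]
160 [131, 131, 129, 131, 131, 129, 132, 132, 133, 133, 130, 132, 128, 130, 134, 131, 130, 130, 134, 127, 131, 128, 129, 132, 129, 128, 127, 125, 130, 128, 129, 129, 128, 127, 127, 126, 128, 130, 127, 128, 129, 128, 129, 128, 129, 132, 132, 133, 134, 131, 132, 136, 135, 131, 133, 131, 131, 131, 130, 128, 134, 132, 131, 130, 134]
165 [127, 129, 127, 129, 129, 129, 130, 129, 128, 129, 130, 128, 129, 128, 128, 124, 128, 128, 128, 127, 131, 126, 132, 131, 130, 131, 131, 130, 130, 130, 130, 130, 131, 133, 130, 130, 131, 128, 130, 130, 131, 130, 130, 130, 131, 132, 133, 130, 132, 129, 130, 131, 134, 131, 127, 127, 130, 128, 130, 130, 127, 130, 127, 130, 130]
170 [148, 146, 142, 131, 133, 131, 129, 132, 131, 128, 129, 130, 129, 130, 128, 131, 132, 130, 131, 129, 128, 129, 132, 134, 133, 132, 133, 131, 131, 130, 133, 131, 133, 130, 129, 124, 126, 128, 131, 130, 129, 130, 131, 130, 132, 129, 129, 133, 134, 132, 129, 128, 129, 131, 130, 131, 132
[... 508 characters left out ...]
2, 18, 23, 10, 16, 17, 16, 23, 17, 20, 22, 17, 14, 17, 16, 14, 18, 20, 18, 12, 25, 13, 20, 44, 133, 131, 130, 130, 127, 129, 128, 129, 127, 128]
230 [131, 130, 131, 129, 133, 120, 66, 69, 71, 67, 70, 71, 71, 71, 71, 71, 72, 71, 73, 69, 72, 73, 73, 74, 76, 68, 24, 20, 24, 27, 25, 21, 30, 24, 27, 30, 26, 20, 22, 25, 26, 23, 26, 31, 30, 21, 27, 25, 21, 26, 24, 21, 19, 80, 134, 134, 133, 137, 133, 134, 133, 133, 132, 129, 133]
250 [128, 129, 129, 111, 61, 71, 70, 71, 69, 69, 70, 73, 72, 72, 70, 71, 73, 71, 69, 71, 74, 74, 73, 71, 73, 70, 50, 25, 21, 20, 15, 26, 21, 20, 19, 22, 26, 27, 24, 24, 24, 22, 26, 24, 24, 22, 20, 24, 19, 24, 27, 45, 50, 48, 53, 52, 48, 50, 46, 51, 129, 125, 127, 126, 129]
```

Run:
```python
from kin import *
p,M,o=tool();W=bot.calibration('wrist');im=np.load('im5.npy')
a,b=atz(W,(226,200),.005),atz(W,(323,200),.005);yaw=-.125;n=np.array([.125,.992]);u=np.array([.992,-.125])
print(a,b,np.linalg.norm(a-b),'foot centre across rel tcp',((a+b)[:2]/2-p[:2])@n)
g=cv2.cvtColor(im,cv2.COLOR_BGR2GRAY);col=g[170:215,275];r=170+np.argmax(col<60);print('rear row',r,'along',(atz(W,(275,r),.005)[:2]-p[:2])@u+.04)
for y0 in (-.006,-.003,0):
    for q in [(-.022,-.02,.016),(.022,-.02,.016),(-.022,.032,.016),(.022,.032,.016),(0,.032,0),(-.022,-.02,-.029)]:
        P=np.r_[p[:2]+u*(.001+q[0])+n*(y0+q[1]),.034+q[2]];print(proj(W,P)[0].round(),end=' ')
    print()
cv2.imwrite('pics/w5.png',cv2.resize(im[180:400,180:380],None,fx=2.7,fy=2.7,interpolation=cv2.INTER_CUBIC))
```

```text
[0.4688 0.2684 0.005 ] [0.4744 0.3121 0.005 ] 0.0440655248976785 foot centre across rel tcp -0.0005578672974205323
rear row 198 along 0.00030377382492475374
[206. 307.] [219. 367.] [345. 307.] [333. 366.] [333. 307.] [223. 230.] 
[214. 307.] [226. 367.] [353. 307.] [339. 366.] [339. 307.] [229. 230.] 
[222. 307.] [232. 367.] [361. 307.] [346. 366.] [346. 307.] [235. 230.]
```

Emit:
drive_tool([
  {"linear": [0,0,-0.2],"turn": 0,"grip": 6.5},
  {"linear": [0,0,0],"turn": 0,"grip": 5.6},
  {"linear": [0,0,0],"turn": 0,"grip": 5.2},
  {"linear": [0,0,0],"turn": 0,"grip": 4.9},
  {"linear": [0,0,0],"turn": 0,"grip": 4.85},
  {"linear": [0,0,0],"turn": 0,"grip": 4.85},
  {"linear": [0,0,0],"turn": 0,"grip": 4.85},
])

```text
time_s: 17.9
position: [0.5089, 0.2847, 0.0191]
eef_rot: [0.062, 0.985, -0.009, 0.163]
wrist_force: [-2.4, -4.8, 8.4]
opening: 0.574
gripper_force: 19.2
```

```bash
python3 st.py
```

```text
17.9 [0.5089 0.2847 0.0191] tilt 18.8 yaw -0.125 az -0.115 yz 0.003 [ 0.61  0.47  2.01 -0.51  0.45 -0.4 ] [-2.4 -4.8  8.4]
```

Emit:
drive_tool([
  {"linear": [-0.3,0,-0.8],"turn": 0,"grip": 4.85},
  {"linear": [-0.5,0,-1.6],"turn": 0,"grip": 4.85},
  {"linear": [2.5,-0.35,-0.8],"turn": 0,"grip": 4.85},
  {"linear": [2.5,-0.35,-0.8],"turn": 0,"grip": 4.85},
  {"linear": [2.5,-0.35,-0.8],"turn": 0,"grip": 4.85},
  {"linear": [-0.3,-3,0.1],"turn": 0,"grip": 4.85},
  {"linear": [-0.4,-3.5,0.15],"turn": 0,"grip": 4.85},
  {"linear": [-0.4,-3.5,0.15],"turn": 0,"grip": 4.85},
  {"linear": [-0.4,-3.5,0.15],"turn": 0,"grip": 4.85},
  {"linear": [-0.4,-3.5,0.15],"turn": 0,"grip": 4.85},
  {"linear": [-0.4,-3.5,0.15],"turn": 0,"grip": 4.85},
  {"linear": [-0.4,-3.5,0.15],"turn": 0,"grip": 4.85},
])

```text
time_s: 19.1
position: [0.4283, 0.0424, 0.0403]
eef_rot: [0.062, 0.985, -0.007, 0.163]
wrist_force: [0.9, 0.1, -1.4]
opening: 0.569
gripper_force: 16.8
```

```bash
python3 st.py;  python3 - <<'E'
from kin import *
p,M,o=tool()
for b in [(.435,.022,.027),(.569,.033,.027)]: print(b,go(b))
E
```

```text
19.1 [0.4283 0.0424 0.0403] tilt 18.8 yaw -0.124 az -0.107 yz 0.006 [ 0.13  0.24  2.37 -0.35  0.22 -0.99] [ 0.9  0.1 -1.4]
(0.435, 0.022, 0.027) [-0.4471 -1.9491  1.544 ]
(0.569, 0.033, 0.027) [-12.9024   0.7974   5.7976]
```

Emit:
drive_tool([
  {"linear": [-0.2,-1,0.8],"turn": 0,"grip": 4.85},
  {"linear": [-0.2,-0.95,0.75],"turn": 0,"grip": 4.85},
  {"linear": [-1.8,0.4,0.6],"turn": 0,"grip": 4.85},
  {"linear": [-1.8,0.4,0.6],"turn": 0,"grip": 4.85},
  {"linear": [-1.8,0.4,0.6],"turn": 0,"grip": 4.85},
  {"linear": [-1.0,0.2,0.35],"turn": 0,"grip": 4.85},
  {"linear": [0,0,0],"turn": 0,"grip": 4.85},
])

```text
time_s: 19.8
position: [0.505, 0.0289, 0.0272]
eef_rot: [0.062, 0.985, -0.007, 0.164]
wrist_force: [-0.1, 0.1, -1.7]
opening: 0.571
gripper_force: 16.8
```

```bash
python3 st.py;  python3 - <<'E'
from kin import *
p,M,o=tool()
print(go((.569,.033,.027)))
S=bot.calibration('scene')
a=bot.capture('scene');np.save('sc6.npy',a);b=bot.capture('wrist')
yaw=-.124;u=np.array([np.cos(yaw),np.sin(yaw)]);n=np.array([-u[1],u[0]])
for q in [(.13,.037),(.13,-.037),(.105,0)]:
    P=np.r_[p[:2]+u*(.001+q[0])+n*(-.0048+q[1]),.034]; print(P,proj(S,P)[0].round(1))
    x=proj(bot.calibration('wrist'),P)[0]; cv2.drawMarker(b,tuple(int(round(v)) for v in x),(0,255,0),0,8,1)
x0,y0=225,215
A=cv2.resize(a[y0:y0+75,x0:x0+95],None,fx=5,fy=5,interpolation=cv2.INTER_CUBIC)
B=cv2.resize(b[150:400,180:400],(325,370))
A=np.vstack([A,np.zeros((370-A.shape[0] if A.shape[0]<370 else 0,A.shape[1],3),np.uint8)]);h=max(len(A),len(B));B=np.vstack([B,np.zeros((h-len(B),B.shape[1],3),np.uint8)])
cv2.imwrite('pics/l2.png',np.hstack([A,B]))
E
```

```text
19.8 [0.505  0.0289 0.0272] tilt 18.9 yaw -0.125 az -0.106 yz 0.006 [ 0.07  0.35  2.23 -0.24  0.24 -1.15] [-0.1  0.1 -1.7]
[-5.9535  1.1994  2.0581]
[0.639  0.0447 0.034 ] [280.7 256. ]
[ 0.6298 -0.0288  0.034 ] [260.6 245.8]
[0.6096 0.011  0.034 ] [276.3 246.4]
```

View pics/l2.png

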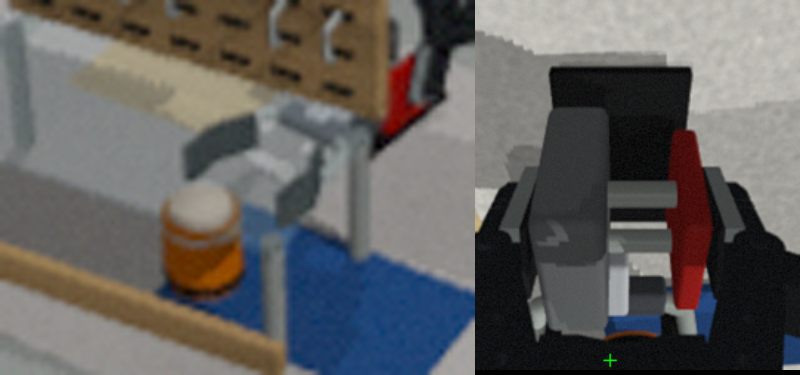

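The scene crop shows the jaws open in front of the light, with tips at scene pixels (263,248) and (283,256), and the light's axis at column 265.6. I'll compare the tips and the light in the same camera to correct the path.

Run:
```python
from kin import *
p,M,o=tool();S=bot.calibration('scene')
yaw=-.125;u=np.array([np.cos(yaw),np.sin(yaw)]);n=np.array([-u[1],u[0]])
R_,L_=atz(S,(263,248),.034),atz(S,(283,256),.034);m=(R_+L_)[:2]/2
print(R_,L_,np.linalg.norm(R_-L_),'mid rel tcp along/across',(m-p[:2])@u,(m-p[:2])@n)
im=np.load('sc6.npy');hsv=cv2.cvtColor(im,cv2.COLOR_BGR2HSV)
mm=cv2.inRange(hsv,(3,150,60),(20,255,255));mm[:,:250]=0;mm[:,280:]=0;mm[:245]=0;mm[285:]=0
k_=cv2.connectedComponentsWithStats(mm);print(k_[2][1:],k_[3][1:])
l=np.array([.674,.020]);print('light rel tcp',(l-p[:2])@u,(l-p[:2])@n)
```

```text
[ 0.6347 -0.0173  0.034 ] [0.6356 0.05   0.034 ] 0.06733513084368378 mid rel tcp along/across 0.13346922276771322 0.004350037848345545
[[258 259  16  15 140]] [[264.9071 267.0571]]
light rel tcp 0.171576537190632 0.01279667055199231
```

Emit:
drive_tool([
  {"linear": [-0.95,0.3,0.32],"turn": 0,"grip": 4.85},
  {"linear": [-0.95,0.3,0.32],"turn": 0,"grip": 4.85},
  {"linear": [-1.4,0,0.49],"turn": 0,"grip": 4.85},
  {"linear": [-1.4,0,0.49],"turn": 0,"grip": 4.85},
  {"linear": [-1.3,0,0.45],"turn": 0,"grip": 4.85},
  {"linear": [0,0,0],"turn": 0,"grip": 4.85},
])

```text
time_s: 20.5
position: [0.5701, 0.027, 0.0272]
eef_rot: [0.062, 0.984, -0.007, 0.165]
wrist_force: [-0.2, 0.1, -2.2]
opening: 0.574
gripper_force: 16.8
```

```bash
cat > lt.py <<'E'
from kin import *
p,M,o=tool();S=bot.calibration('scene');im=bot.capture('scene');hsv=cv2.cvtColor(im,cv2.COLOR_BGR2HSV)
mm=cv2.inRange(hsv,(3,150,60),(20,255,255));mm[:,:230]=0;mm[:,285:]=0;mm[:225]=0;mm[285:]=0
k_=cv2.connectedComponentsWithStats(mm);i=1+np.argmax(k_[2][1:,4]);print(k_[2][i],k_[3][i])
print('grip',o['opening']*8.54,o['gripper_force']);cv2.imwrite('pics/last.png',im)
E
python3 st.py; python3 lt.py
```

```text
20.5 [0.5701 0.027  0.0272] tilt 19.0 yaw -0.125 az -0.105 yz 0.007 [ 0.06  0.42  2.09 -0.17  0.31 -1.23] [-0.2  0.1 -2.2]
[258 263  10  10  68] [261.8382 267.6176]
grip 4.901044144520981 16.763046383857727
```

Emit:
drive_tool([
  {"linear": [0,0,0],"turn": 0,"grip": 4.7},
  {"linear": [0,0,0],"turn": 0,"grip": 4.55},
  {"linear": [0,0,0],"turn": 0,"grip": 4.4},
  {"linear": [0,0,0],"turn": 0,"grip": 4.25},
  {"linear": [0,0,0],"turn": 0,"grip": 4.15},
  {"linear": [0,0,0],"turn": 0,"grip": 4.05},
  {"linear": [0,0,0],"turn": 0,"grip": 3.95},
  {"linear": [0,0,0],"turn": 0,"grip": 3.85},
])

```text
time_s: 21.35
position: [0.5672, 0.0269, 0.0267]
eef_rot: [0.062, 0.985, -0.007, 0.163]
wrist_force: [-0.3, 2.3, -0.8]
opening: 0.46
gripper_force: 43.6
```

```bash
python3 st.py; python3 lt.py
```

```text
21.35 [0.5672 0.0269 0.0267] tilt 18.8 yaw -0.124 az -0.107 yz 0.006 [ 0.06  0.42  2.09 -0.17  0.31 -1.23] [-0.3  2.3 -0.8]
[257 262   7  11  47] [259.8936 267.2553]
grip 3.926984675475182 43.55116903781891
```

Emit:
drive_tool([
  {"linear": [0,0,0],"turn": 0,"grip": 3.75},
  {"linear": [0,0,0],"turn": 0,"grip": 3.75},
  {"linear": [-0.16,0,-0.47],"turn": 0,"grip": 3.75},
  {"linear": [-0.16,0,-0.47],"turn": 0,"grip": 3.75},
  {"linear": [-0.16,0,-0.47],"turn": 0,"grip": 3.75},
  {"linear": [0,0,0],"turn": 0,"grip": 3.75},
])

```text
time_s: 22.0
position: [0.5678, 0.0267, 0.0424]
eef_rot: [0.062, 0.985, -0.007, 0.164]
wrist_force: [0.6, 0.3, -3.4]
opening: 0.454
gripper_force: 60.7
```

```bash
python3 st.py; python3 lt.py
```

```text
22.0 [0.5678 0.0267 0.0424] tilt 18.9 yaw -0.125 az -0.106 yz 0.006 [ 0.06  0.4   2.08 -0.15  0.35 -1.25] [ 0.6  0.3 -3.4]
[256 258  16  13  61] [260.4918 264.2623]
grip 3.8810050374622125 60.679771900177
```

Emit:
drive_tool([
  {"linear": [1.0,-0.2,-0.35],"turn": 0,"grip": 3.75},
  {"linear": [1.85,-0.4,-0.63],"turn": 0,"grip": 3.75},
  {"linear": [1.85,-0.4,-0.63],"turn": 0,"grip": 3.75},
  {"linear": [1.85,-0.4,-0.63],"turn": 0,"grip": 3.75},
  {"linear": [1.85,-0.4,-0.63],"turn": 0,"grip": 3.75},
  {"linear": [1.85,-0.4,-0.63],"turn": 0,"grip": 3.75},
  {"linear": [1.85,-0.4,-0.63],"turn": 0,"grip": 3.75},
  {"linear": [1.5,-0.3,-0.5],"turn": 0,"grip": 3.75},
  {"linear": [0,0,0],"turn": 0,"grip": 3.75},
  {"linear": [0,0,0],"turn": 0,"grip": 3.75},
])

```text
time_s: 23.05
position: [0.4213, 0.0159, 0.0417]
eef_rot: [0.062, 0.985, -0.007, 0.163]
wrist_force: [1.8, -0.5, -3.4]
opening: 0.454
gripper_force: 61.2
```

```bash
python3 st.py
cat > d.py <<'E'
from kin import *
p,M,o=tool();print(o['wrist_force'].round(1),o['opening']*8.54,o['gripper_force'])
S=bot.calibration('side');im=bot.capture('side');cv2.imwrite('pics/sd.png',im);hsv=cv2.cvtColor(im,cv2.COLOR_BGR2HSV)
mm=cv2.inRange(hsv,(3,150,60),(20,255,255));mm[:150]=0
k_=cv2.connectedComponentsWithStats(mm)
for s,c in zip(k_[2][1:],k_[3][1:]):
    if s[4]>25: print(s,c.round(1))
yaw=np.arctan2(-M[0,1],M[1,1]);u=np.array([np.cos(yaw),np.sin(yaw)]);n=np.array([-u[1],u[0]])
l=np.r_[p[:2]+.107*u+.007*n,.024+p[2]-.0267];print('light expect',l,proj(S,l))
E
python3 d.py
```

```text
23.05 [0.4213 0.0159 0.0417] tilt 18.8 yaw -0.124 az -0.106 yz 0.006 [ 0.05  0.23  2.39 -0.25  0.2  -1.16] [ 1.8 -0.5 -3.4]
[ 1.8 -0.5 -3.4] 3.8786829374460905 61.15955471992493
light expect [0.5283 0.0096 0.039 ] [[252.5454 231.0857]]
```

Run:
```python
from kin import *
p,M,o=tool()
print(M.T@np.array([0,0,3.8]),M.T@np.array([1.2,-27.3,0]))
N=M@R.from_euler('z',.08).as_matrix();print('yaw',np.arctan2(-N[0,1],N[1,1]),'roll',N[2,1])
for P in [(.42,-.1,.08),(.4337,-.2575,.08),(.4337,-.2575,.0334),(.4337,-.2575,.031)]: print(ik(np.array(P)-.021*N[:,2],N,o['joint_positions'])[0].round(3),ik(np.array(P)-.021*N[:,2],N,o['joint_positions'])[1])
```

```text
[-1.2293  0.0245 -3.5956] [ -4.3883 -26.9395   1.3167]
yaw -0.20013677076707548 roll 0.03228445074846207
[-0.289  0.162  2.317  0.161  0.342 -1.795] 1.1080305571785317e-19
[-0.654  0.271  2.15   0.377  0.462 -2.334] 1.5019749857292736e-29
[-0.654  0.355  2.202  0.515  0.34  -2.483] 6.03913104043701e-22
[-0.654  0.359  2.204  0.525  0.334 -2.493] 1.8459897591555415e-21
```

Emit:
drive_tool([
  {"linear": [-0.4,0,-1.2],"turn": 0,"grip": 3.75},
  {"linear": [-0.6,-1,-1.7],"turn": 0,"grip": 3.75},
  {"linear": [-0.5,-2.5,-0.5],"turn": 0,"grip": 3.75},
  {"linear": [-0.4,-2.7,0.1],"turn": 0,"grip": 3.75},
  {"linear": [-0.5,-2.7,0.15],"turn": 0,"grip": 3.75},
  {"linear": [-0.5,-2.7,0.15],"turn": 0,"grip": 3.75},
  {"linear": [-0.5,-2.7,0.15],"turn": 0,"grip": 3.75},
  {"linear": [-0.5,-2.7,0.15],"turn": 0,"grip": 3.75},
  {"linear": [-0.5,-2.7,0.15],"turn": 0.02,"grip": 3.75},
  {"linear": [-0.5,-2.7,0.15],"turn": 0.02,"grip": 3.75},
  {"linear": [-0.4,-2.5,0.15],"turn": 0.02,"grip": 3.75},
  {"linear": [-0.2,-1,0.1],"turn": 0.02,"grip": 3.75},
])

```text
time_s: 24.3
position: [0.433, -0.2504, 0.0776]
eef_rot: [0.103, 0.981, -0.002, 0.164]
wrist_force: [0.4, 0.4, -3.0]
opening: 0.453
gripper_force: 61.4
```

```bash
python3 st.py
python3 - <<'E'
from kin import *
p,M,o=tool();print(go((.4337,-.2575,.0334)),o['opening']*8.54)
yaw=np.arctan2(-M[0,1],M[1,1]);u=np.array([np.cos(yaw),np.sin(yaw)]);n=np.array([-u[1],u[0]])
l=np.r_[p[:2]+.107*u+.007*n,.024+p[2]-.0267];print('exp',l)
for nm in ('side','scene'):
    S=bot.calibration(nm);im=bot.capture(nm);cv2.imwrite(f'pics/p_{nm}.png',im);hsv=cv2.cvtColor(im,cv2.COLOR_BGR2HSV)
    e=proj(S,l)[0];mm=cv2.inRange(hsv,(3,130,40),(20,255,255));w=np.zeros_like(mm);x,y=e.astype(int);w[y-30:y+30,x-35:x+35]=1;mm*=w
    k_=cv2.connectedComponentsWithStats(mm);print(nm,e,[(s.tolist(),c.round(1)) for s,c in zip(k_[2][1:],k_[3][1:]) if s[4]>8])
E
```

```text
24.3 [ 0.433  -0.2504  0.0776] tilt 18.9 yaw -0.203 az -0.116 yz 0.03 [-0.65  0.26  2.17  0.39  0.45 -2.34] [ 0.4  0.4 -3. ]
[ 1.2225 -0.8154  4.2292] 3.869379386286981
exp [ 0.5393 -0.2651  0.0749]
side [305.7896 271.8718] [([299, 264, 17, 15, 69], array([304.8, 271.1])), ([305, 282, 7, 2, 11], array([308.2, 282.5]))]
scene [214.5381 196.4191] [([221, 181, 28, 18, 314], array([236.1, 188.7])), ([205, 189, 14, 7, 34], array([212.2, 192.7])), ([206, 195, 15, 12, 70], array([212.2, 201.8])), ([239, 200, 5, 4, 9], array([240.9, 201.3]))]
```

Emit:
drive_tool([
  {"linear": [0.4,-0.4,1.2],"turn": 0,"grip": 3.75},
  {"linear": [0.4,-0.3,1.2],"turn": 0,"grip": 3.75},
  {"linear": [0.3,-0.1,0.9],"turn": 0,"grip": 3.75},
  {"linear": [0.1,0,0.5],"turn": 0,"grip": 3.75},
  {"linear": [0,0,0],"turn": 0,"grip": 3.75},
])

```text
time_s: 24.9
position: [0.4308, -0.2527, 0.0365]
eef_rot: [0.101, 0.982, -0.0, 0.162]
wrist_force: [-0.1, 0.3, -3.3]
opening: 0.453
gripper_force: 61.5
```

```bash
python3 st.py
```

```text
24.9 [ 0.4308 -0.2527  0.0365] tilt 18.7 yaw -0.199 az -0.103 yz 0.033 [-0.66  0.34  2.21  0.51  0.35 -2.49] [-0.1  0.3 -3.3]
```

Emit:
drive_tool([
  {"linear": [0,-0.5,0.1],"turn": 0,"grip": 3.75},
  {"linear": [0.05,0,0.15],"turn": 0,"grip": 3.75},
  {"linear": [0.05,0,0.15],"turn": 0,"grip": 3.75},
  {"linear": [0,0,0],"turn": 0,"grip": 3.75},
])

```text
time_s: 25.3
position: [0.4307, -0.259, 0.0333]
eef_rot: [0.101, 0.981, -0.001, 0.164]
wrist_force: [-1.3, 0.5, -0.6]
opening: 0.453
gripper_force: 61.7
```

```bash
python3 st.py
```

```text
25.3 [ 0.4307 -0.259   0.0333] tilt 18.8 yaw -0.201 az -0.11 yz 0.031 [-0.67  0.35  2.21  0.53  0.35 -2.52] [-1.3  0.5 -0.6]
```

Emit:
drive_tool([
  {"linear": [0,0,0.06],"turn": 0,"grip": 3.75},
  {"linear": [0,0,0],"turn": 0,"grip": 3.75},
  {"linear": [0,0,0],"turn": 0,"grip": 3.75},
])

```text
time_s: 25.6
position: [0.4307, -0.259, 0.0328]
eef_rot: [0.101, 0.981, -0.001, 0.163]
wrist_force: [-3.3, 1.4, 3.8]
opening: 0.454
gripper_force: 62.0
```

```bash
python3 st.py; python3 d.py
```

```text
25.6 [ 0.4307 -0.259   0.0328] tilt 18.8 yaw -0.201 az -0.109 yz 0.031 [-0.67  0.35  2.21  0.53  0.35 -2.52] [-3.3  1.4  3.8]
[-3.3  1.4  3.8] 3.875634824642355 62.029348611831665
[300 279  16  10  40] [306.8 284.8]
light expect [ 0.5369 -0.2734  0.0301] [[306.0447 286.2565]]
```

Emit:
drive_tool([
  {"linear": [0,0,0],"turn": 0,"grip": 3.95},
  {"linear": [0,0.05,0],"turn": 0,"grip": 4.1},
  {"linear": [0,0.1,0],"turn": 0,"grip": 4.3},
  {"linear": [0,0.1,0],"turn": 0,"grip": 4.5},
  {"linear": [0,0.1,0],"turn": 0,"grip": 4.7},
  {"linear": [0,0.1,0],"turn": 0,"grip": 4.85},
  {"linear": [0,0,0],"turn": 0,"grip": 4.85},
  {"linear": [0,0,0],"turn": 0,"grip": 4.85},
])

```text
time_s: 26.45
position: [0.4314, -0.2542, 0.0324]
eef_rot: [0.101, 0.981, -0.001, 0.163]
wrist_force: [0.4, 0.5, -1.0]
opening: 0.57
gripper_force: 16.9
```

```bash
python3 st.py; python3 d.py
```

```text
26.45 [ 0.4314 -0.2542  0.0324] tilt 18.8 yaw -0.2 az -0.107 yz 0.032 [-0.66  0.35  2.21  0.53  0.34 -2.51] [ 0.4  0.5 -1. ]
[ 0.4  0.5 -1. ] 4.870773892516368 16.920312345027924
[300 278  16  11  37] [306.6 284.3]
[300 288  15   7  38] [305.9 290.4]
light expect [ 0.5377 -0.2686  0.0297] [[305.2495 285.1858]]
```

Run:
```python
from kin import *
p,M,o=tool();yaw=-.2;u=np.array([np.cos(yaw),np.sin(yaw),0])
for d,n,dz in [(.02,0,0),(.04,0,0),(.055,0,0),(.07,0,0),(.07,0,.02),(.07,.1,.03)]:
    P=p-d*u+[0,n,dz]; x,c=ik(P-.021*M[:,2],M,o['joint_positions']);print(d,dz,x.round(2),'%.0e'%c)
print(M.T@-u, M.T@[0,0,1])
```

```text
0.02 0 [-0.67  0.33  2.25  0.56  0.32 -2.54] 5e-25
0.04 0 [-0.69  0.31  2.28  0.56  0.32 -2.56] 8e-05
0.055 0 [-0.7   0.3   2.31  0.55  0.31 -2.56] 3e-04
0.07 0 [-0.71  0.28  2.33  0.54  0.31 -2.56] 8e-04
0.07 0.02 [-0.73  0.24  2.32  0.52  0.36 -2.56] 5e-05
0.07 0.03 [-0.47  0.15  2.42  0.4   0.29 -2.2 ] 3e-18
[ 0.9473 -0.0002 -0.3202] [-0.3201  0.0317 -0.9469]
```

Emit:
drive_tool([
  {"linear": [0.95,0,-0.32],"turn": 0,"grip": 4.85},
  {"linear": [0.95,0,-0.32],"turn": 0,"grip": 4.85},
  {"linear": [-0.3,0.03,-0.95],"turn": 0,"grip": 4.85},
  {"linear": [-0.5,0.05,-1.4],"turn": 0,"grip": 4.85},
  {"linear": [-0.5,0.05,-1.4],"turn": 0,"grip": 4.85},
  {"linear": [-0.5,0.05,-1.4],"turn": 0,"grip": 4.85},
  {"linear": [-0.5,0.05,-1.4],"turn": 0,"grip": 4.85},
  {"linear": [0,0,0],"turn": 0,"grip": 4.85},
])

```text
time_s: 27.3
position: [0.4139, -0.2509, 0.1044]
eef_rot: [0.101, 0.981, -0.002, 0.164]
wrist_force: [0.8, -1.0, -1.6]
opening: 0.568
gripper_force: 16.9
```

```bash
python3 st.py; python3 d.py
```

```text
27.3 [ 0.4139 -0.2509  0.1044] tilt 18.9 yaw -0.201 az -0.117 yz 0.029 [-0.68  0.2   2.16  0.35  0.52 -2.33] [ 0.8 -1.  -1.6]
[ 0.8 -1.  -1.6] 4.853861933089414 16.93077027797699
[300 281  16   8  27] [307.9 285. ]
[300 288  15  10 115] [307.  292.9]
light expect [ 0.5202 -0.2654  0.1017] [[300.3872 266.8414]]
```

Emit:
drive_tool([
  {"linear": [1.0,1.5,-0.3],"turn": 0,"grip": 4.85},
  {"linear": [0.5,2.7,-0.15],"turn": 0,"grip": 4.85},
  {"linear": [0.5,2.7,-0.15],"turn": -0.02,"grip": 4.85},
  {"linear": [0.5,2.7,-0.15],"turn": -0.02,"grip": 4.85},
  {"linear": [0.4,2.7,-0.15],"turn": -0.02,"grip": 4.85},
  {"linear": [0.4,2.7,-0.1],"turn": -0.02,"grip": 4.85},
  {"linear": [0.4,2.7,0.5],"turn": 0,"grip": 4.85},
  {"linear": [0.4,2.7,0.5],"turn": 0,"grip": 4.85},
  {"linear": [0.4,2.7,0.5],"turn": 0,"grip": 4.85},
  {"linear": [0.4,2.0,0.5],"turn": 0,"grip": 4.85},
  {"linear": [0,0,0],"turn": 0,"grip": 4.85},
])

```text
time_s: 28.45
position: [0.4085, 0.0071, 0.0799]
eef_rot: [0.06, 0.985, -0.007, 0.16]
wrist_force: [-0.7, -0.1, -1.6]
opening: 0.566
gripper_force: 16.9
```

```bash
python3 st.py; python3 -c "
from h import *
p,M,o=tool();print(go((p[0],p[1],.022)))"
```

```text
28.45 [0.4085 0.0071 0.0799] tilt 18.4 yaw -0.121 az -0.106 yz 0.005 [ 0.02  0.13  2.36 -0.12  0.34 -1.32] [-0.7 -0.1 -1.6]
[ 1.8298 -0.0286  5.4912]
```

Emit:
drive_tool([
  {"linear": [0,0,1.7],"turn": 0,"grip": 4.85},
  {"linear": [0,0,1.7],"turn": 0,"grip": 4.85},
  {"linear": [0.1,0,1.3],"turn": 0,"grip": 4.85},
  {"linear": [0.2,0,0.8],"turn": 0,"grip": 4.85},
  {"linear": [0,0,0],"turn": 0,"grip": 4.85},
])

```text
time_s: 28.95
position: [0.4236, 0.003, 0.027]
eef_rot: [0.062, 0.985, -0.008, 0.16]
wrist_force: [-0.3, -0.4, -2.0]
opening: 0.568
gripper_force: 16.9
```

```bash
python3 st.py
```

```text
28.95 [0.4236 0.003  0.027 ] tilt 18.4 yaw -0.126 az -0.112 yz 0.005 [ 0.01  0.27  2.4  -0.24  0.16 -1.2 ] [-0.3 -0.4 -2. ]
```

Emit:
drive_tool([
  {"linear": [0.1,0,0.3],"turn": 0,"grip": 4.85},
  {"linear": [0.1,0,0.25],"turn": 0,"grip": 4.85},
  {"linear": [0.03,0,0.12],"turn": 0,"grip": 4.85},
  {"linear": [0,0,0],"turn": 0,"grip": 4.85},
])

```text
time_s: 29.35
position: [0.4249, 0.0037, 0.0215]
eef_rot: [0.062, 0.985, -0.008, 0.162]
wrist_force: [-0.5, -0.7, -2.3]
opening: 0.57
gripper_force: 16.9
```

```bash
python3 st.py
```

```text
29.35 [0.4249 0.0037 0.0215] tilt 18.7 yaw -0.125 az -0.11 yz 0.005 [ 0.01  0.28  2.41 -0.29  0.13 -1.15] [-0.5 -0.7 -2.3]
```

Emit:
drive_tool([
  {"linear": [0.04,0,0.13],"turn": 0,"grip": 4.85},
  {"linear": [0.04,0,0.13],"turn": 0,"grip": 4.85},
  {"linear": [0,0,0],"turn": 0,"grip": 4.85},
])

```text
time_s: 29.65
position: [0.4249, 0.0039, 0.0191]
eef_rot: [0.062, 0.985, -0.007, 0.163]
wrist_force: [-3.9, 1.8, 3.8]
opening: 0.569
gripper_force: 16.3
```

```bash
python3 st.py
```

```text
29.65 [0.4249 0.0039 0.0191] tilt 18.7 yaw -0.125 az -0.109 yz 0.005 [ 0.01  0.29  2.41 -0.31  0.13 -1.13] [-3.9  1.8  3.8]
```

Emit:
drive_tool([
  {"linear": [0,0,0],"turn": 0,"grip": 5.0},
  {"linear": [0,0,0],"turn": 0,"grip": 5.3},
  {"linear": [0,0,0],"turn": 0,"grip": 6.0},
  {"linear": [0,0,0],"turn": 0,"grip": 7.5},
  {"linear": [0,0,0],"turn": 0,"grip": 8.5},
  {"linear": [0,0,0],"turn": 0,"grip": 8.5},
  {"linear": [0,0,-1],"turn": 0,"grip": 8.5},
  {"linear": [0,0,-2],"turn": 0,"grip": 8.5},
  {"linear": [0,0,-3],"turn": 0,"grip": 8.5},
  {"linear": [0,0,-3],"turn": 0,"grip": 8.5},
  {"linear": [0,0,-3],"turn": 0,"grip": 8.5},
  {"linear": [0,0,0],"turn": 0,"grip": 8.5},
])

```text
time_s: 30.85
position: [0.3881, 0.0081, 0.1358]
eef_rot: [0.062, 0.984, -0.007, 0.166]
wrist_force: [0.5, -0.6, -1.0]
opening: 0.995
gripper_force: 0.0
```

```bash
python3 st.py
python3 - <<'E'
from kin import *
S=bot.calibration('side')
im=bot.capture('side');cv2.imwrite('pics/f_side.png',im);hsv=cv2.cvtColor(im,cv2.COLOR_BGR2HSV)
mm=cv2.inRange(hsv,(3,130,40),(20,255,255));mm[:265]=0;mm[310:]=0;mm[:,:280]=0;mm[:,335:]=0
print(cv2.boundingRect(mm))
t=np.linspace(0,6.28,40)
for c in [(.537,-.27),(.537,-.28)]:
    q=proj(S,[[c[0]+.022*np.cos(a),c[1]+.022*np.sin(a),z] for a in t for z in (.006,.054)]);print(c,q.min(0),q.max(0))
r=cv2.inRange(hsv,(0,150,50),(6,255,255))|cv2.inRange(hsv,(174,150,50),(180,255,255));r[:215]=0
k_=cv2.connectedComponentsWithStats(r);print([(s.tolist(),c.round(1)) for s,c in zip(k_[2][1:],k_[3][1:]) if s[4]>10])
print(proj(S,[(.4249+.125*.03,.0039+.03,.034)]))
W=bot.calibration('wrist');w=bot.capture('wrist');h=cv2.cvtColor(w,cv2.COLOR_BGR2HSV);r=cv2.inRange(h,(0,150,50),(6,255,255))|cv2.inRange(h,(174,150,50),(180,255,255))
k_=cv2.connectedComponentsWithStats(r);print([(s.tolist(),c.round(1)) for s,c in zip(k_[2][1:],k_[3][1:]) if s[4]>20]);cv2.imwrite('pics/f_w.png',w)
E
```

```text
30.85 [0.3881 0.0081 0.1358] tilt 19.1 yaw -0.125 az -0.106 yz 0.007 [ 0.03 -0.02  2.31 -0.09  0.52 -1.35] [ 0.5 -0.6 -1. ]
(300, 279, 16, 20)
(0.537, -0.27) [296.9378 273.4389] [313.956  297.6866]
(0.537, -0.28) [298.9876 275.5929] [316.1661 300.0112]
[([217, 235, 11, 7, 47], array([221.9, 237.7]))]
[[220.911  238.2173]]
[([299, 180, 14, 67, 698], array([305.7, 212.9]))]
```

```bash
python3 -c "
from workcell import bot
print(bot.finish_job())"
```

```text
the job is handed in; nothing more can be done
None
```

The job is handed in at about 31 s: by my camera and force readings, the light stands upright in the dish, the reacher is back on its foot and released, and the GPS unit and mug were not touched. The hand-in gave no verdict.

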